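# Lay out the soldering place

## Task

Set the bench up for soldering: lay the charcoal block flat on the middle of the fire brick, lengthwise along it, and lay the larger of the two plain metal collars flat on the middle of the charcoal block. On the side of the brick away from the gas torch, stand the flux dish on the bench opposite the middle of the brick's long side and 6 cm clear of it, and stand the white borax cone upright half-way in the gap between brick and dish. Leave the smaller collar where it lies.

Things in the scene. Friction and masses are not known exactly. Their poses are not given: they have to be found in the camera images.
- brick: The fire brick: flat, sooted brown slab, 105 x 206 x 18 mm, fixed on the bench in front of the robot. Origin: centre of its underside. Its y axis runs along its length, away from the robot (give or take 9 degrees), x across its width to the right, z up. Dish and cone belong on the line through its centre along x, on the torchless side: dish centre 143.5 mm, cone centre 83 mm from brick centre.
- gas_torch: Small upright gas torch, 173 mm tall on a round foot about 62 mm across, with a bent burner tube on top, fixed on the bench behind the brick, to the left or to the right of it. It only marks a side. Origin: on the bench under its foot, within 15 mm of the foot's middle.
- charcoal_mid (a point): Centre of the black charcoal block bound with wire, 58 mm (its x axis) x 98 mm (its y axis) x 28 mm high, loose, lying flat on the bench, about 0.12 kg. This point is 14 mm above its underside. Grasp it across its 58 mm width. Its long way may be turned up to 35 degrees from the robot's left-right line.
- collar_mid (a point): Centre of the larger plain steel collar: a short, open tube lying flat like a ring, 44 mm outside, 36 mm inside diameter, 14 mm high, loose, about 0.05 kg. This point is on its axis, 7 mm above its underside. Grasp it across its outside diameter.
- small_collar_mid (a point): Centre of the smaller plain steel collar, 30 mm outside diameter, 14 mm high, loose. It is not needed and must stay where it is. This point is on its axis, 7 mm above its underside.
- dish_mid (a point): Centre of the flux dish: a shallow, round, off-white dish, 62 mm across the rim, 56 mm across the foot, 18 mm high, loose, about 0.09 kg. This point is on its axis, 9 mm above its underside (half-way up). Grasp it across the outside of its rim.
- cone_mid (a point): Centre of the white borax cone: a blunt, solid, slightly tapering white cone with a sloping top, 35 mm diameter at the foot, 34 mm high, loose, standing upright, about 0.045 kg. This point is on its axis, 17 mm above its underside.
Mind the look-alikes: they are no part of the job. Leave any brown look-alike of the part that bears cone_mid alone.

How it is judged:
By the outcome, as a careful person would: the job done as asked, in the order asked, and still so for the second after the job is handed in, with the robot touching nothing.
It also fails if it takes over 102 s, if anything falls off the work surface, if the arm or the gripper's body presses on something with over 40 N, if the wrist force passes 120 N, or if a joint passes its speed limit or range.

## Robot

A 6-joint arm with a two-finger parallel gripper is mounted at the origin on a cart in front of the work surface, level with it; the furniture and walls round the work are solid. World frame = base frame: x ahead of the robot, y to its left, z up, the work surface at z = 0. Lengths are in m, angles in degrees, forces in N, time in s.
With the tool pointing down it reaches from about 0.4 to 0.825 m from the base axis. Payload 7 kg.
Tool frame: the origin (TCP) lies at the very end of the fingers, on their centre line; the grasp point (between the pads) lies 19 mm behind it; z points along the fingers, y is the direction in which the jaws open and shut (so a half turn about z gives the same grasp; the last joint's range is limited). The gripper opens to 88 mm and grips with 3 to 60 N. Pads are 19 mm wide; open, the fingers measure 130 mm over their backs; the gripper's body (78 mm by 193 mm) begins 47 mm behind the grasp point.
Start: joints at [90.934, 20.546, 0.682, 0, -70.136, -16.507], TCP at [0.181, 0.65, 0.199] pointing down, gripper open.
Joint ranges: [-176.03, 176.03], [-82.01, 121.73], [-58.28, 71.71], [-173.87, 95.51], [-174.79, -0.11], [-173.66, 173.66]. Speed limits (degrees/s): [136.94, 136.94, 172.46, 180, 180, 180].

## Interface

Orientations are given as [roll, pitch, yaw] about the fixed x, y, z axes, in that order (R = Rz(yaw) Ry(pitch) Rx(roll)).
In Python, from plant import telemetry, optics, ctrl gives the robot as it stands.
- The arm moves only by the tool servo_tool, never from a script. Its argument "rows" is a list of rows, each a list of 3 entries, a list of its own where there are three numbers: the shift along the tool's x, y, z in m, then the turn, a rotation vector about the tool's x, y, z in units of 6 degrees (1.0 is 6 degrees), then the closure, from 0 (fully open) to 1 (shut). A call has 1 to 20 rows; each row shifts and turns the commanded pose from where the row before left it, along the tool's axes as they then stand; what a row does not reach is not made up. A row lasts 1/12 s, in which the tool goes at most 41.7 mm and 7.16 degrees, less where a joint would pass 70% of its speed; a pose out of reach is approached as far as the arm can. A call is refused whole if a number of a shift passes 0.0417 or a number of a turn 1, either way. A call with a gripper value outside its range is refused whole. The fingers move at their own pace and stop on an object; the grip force is fixed at half the most. Time passes only in rows, so rows that do not move let the fingers close. It gives the time, the measured TCP pose, the force and the opening at its end, in the units of the state.
- telemetry.get_obs(): the state, without advancing time (a new reading comes with each control period).
- optics.snapshot(name): name is "side" or "top"; returns the picture (384x512x3 uint8, red, green, blue); there is no depth.
- optics.camera_info(name): a dict with "mtx" (3x3 intrinsics, pixels), "rvec" (rotation vector, rad) and "tvec" (3), from world to camera coordinates, as OpenCV has them. Camera axes: x right, y down, z forward; pixel columns grow to the right and rows downward; lengths in m; the calibration is good to about 2 mm. A picture is of the moment at which its call begins. camera_info takes no time and is no camera call.
- ctrl.close_job(): hands the job in, once; it reports no verdict.
The state is a dict: "clock": time; "joint_pos": joint angles; "qvel": joint speeds; "tau": joint torques, N m; "tool_pos": TCP position; "orientation": TCP orientation; "force": force on the tool from outside, world axes, zero at the start; "moment": the same for the moment, N m; "opening": finger opening in m.
Only numpy, scipy, OpenCV 4.12 (cv2) and the standard library are available. Lean on these libraries where they do the work, as an engineer would, in place of code of your own. Each camera call takes 0.05 s, during which the arm holds its last target.

## Working session

There is one attempt and no reset: what is moved stays moved. The work goes in short steps, Python scripts to look and compute and a tool call to move; the robot and the scene stay as the last step left them, time stands still between calls to the robot, and variables do not carry over. Pictures are saved under pics/ and viewed, and the job is handed in when it is done.

Besides the shell and the picture viewer there is one more tool, called as a command line: name --argument value ..., lists and objects as JSON in quotes. servo_tool: Moves the arm, as the interface text tells. Its arguments: {"type":"object","properties":{"rows":{"type":"array"}},"required":["rows"]}

```bash
mkdir -p pics; ls
python3 - <<'E'
from plant import telemetry, optics, ctrl
import cv2
print(telemetry.get_obs())
for n in("side","top"):
    im=optics.snapshot(n); cv2.imwrite(f"pics/{n}0.png",im[:,:,::-1]); print(n,optics.camera_info(n))
E
```

```text
pics
{'clock': 0.0, 'joint_pos': array([ 9.09354653e+01,  2.05903885e+01,  6.34130263e-01, -2.02233982e-02,
       -7.01365285e+01, -1.65082538e+01]), 'qvel': array([ 0.08033111,  0.02826472, -0.01555762,  0.04247668, -0.04784181,
       -0.03044176]), 'tau': array([-1.53086468e-03, -5.82713270e+01,  2.93062896e+01,  6.99726686e+00,
        6.84000668e-03, -1.57679519e-04]), 'tool_pos': array([0.18108249, 0.64969968, 0.19853693]), 'orientation': array([ 1.79905635e+02, -8.14053111e-03, -1.55796687e+01]), 'force': array([-0.44780378, -0.47881892, -0.24851796]), 'moment': array([-0.01352797,  0.00088732, -0.05742782]), 'opening': 0.08766152670675542}
side {'mtx': array([[493.01526466,   0.        , 258.20845483],
       [  0.        , 493.01526466, 177.22779915],
       [  0.        ,   0.        ,   1.        ]]), 'rvec': array([-1.55486482e-03,  2.75652290e+00, -1.45737876e+00]), 'tvec': array([0.58999522, 0.09019879, 1.43350413])}
top {'mtx': array([[459.47989795,   0.        , 256.07559742],
       [  0.        , 459.47989795, 194.40229536],
       [  0.        ,   0.        ,   1.        ]]), 'rvec': array([ 2.32695193, -1.71840434,  0.24556142]), 'tvec': array([-0.23377657,  0.53316046,  1.45383055])}
```

Run:
```python
import cv2
for n in("side","top"):
    im=cv2.imread(f"pics/{n}0.png"); cv2.imwrite(f"pics/{n}0b.png",cv2.resize(im,(800,600),interpolation=cv2.INTER_CUBIC))
```

```text
(no output)
```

View pics/side0b.png

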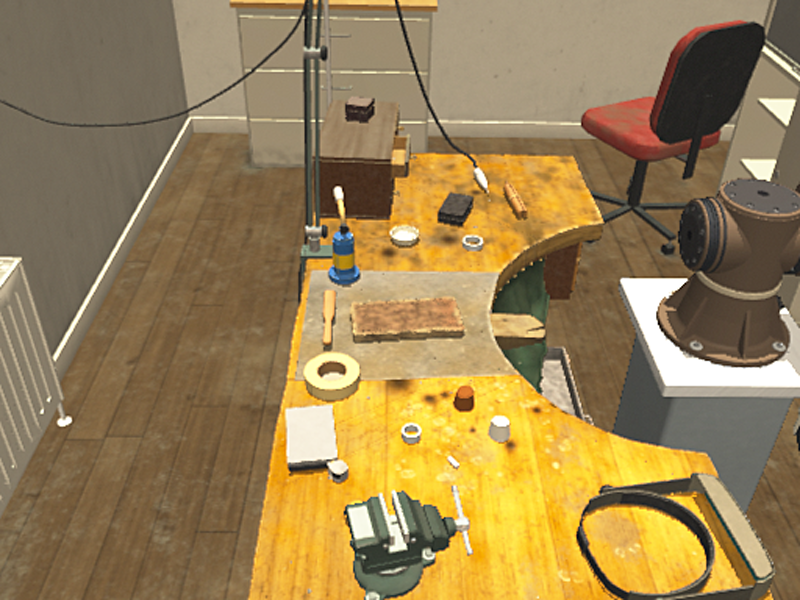

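View pics/top0b.png

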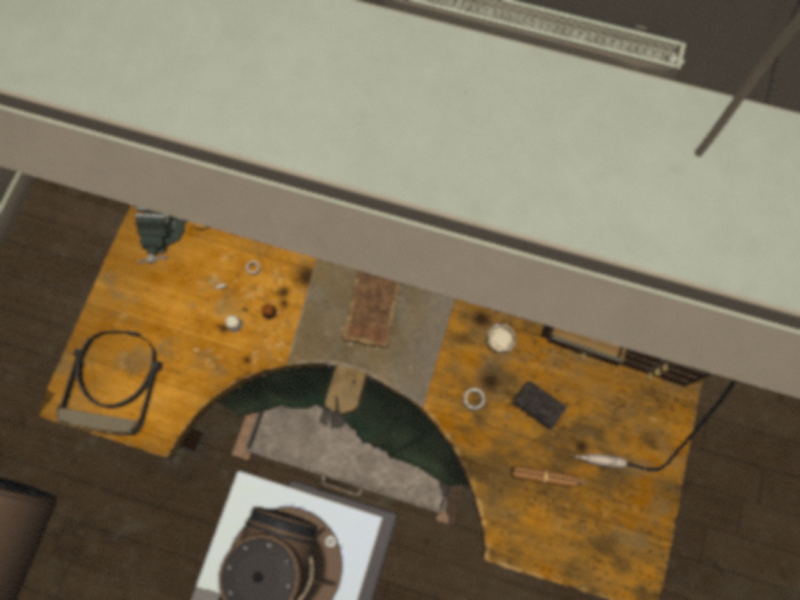

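```bash
cat > h.py <<'E'
import numpy as np,cv2
from plant import telemetry, optics, ctrl
def cam(n):
    c=optics.camera_info(n);R=cv2.Rodrigues(np.array(c["rvec"]))[0];return c["mtx"],R,np.array(c["tvec"])
def at_z(n,u,v,z):
    K,R,t=cam(n);d=R.T@np.linalg.inv(K)@np.array([u,v,1.]);o=-R.T@t;return o+d*(z-o[2])/d[2]
def proj(n,p):
    K,R,t=cam(n);q=K@(R@np.array(p,float)+t);return q[:2]/q[2]
def crop(n,im,x0,y0,w,h,s,f):
    c=cv2.resize(im[y0:y0+h,x0:x0+w,::-1],None,fx=s,fy=s,interpolation=cv2.INTER_CUBIC);c=np.ascontiguousarray(c)
    for k in range(0,w,10):cv2.line(c,(k*s,0),(k*s,6 if k%50 else 14),(0,255,0),1)
    for k in range(0,h,10):cv2.line(c,(0,k*s),(6 if k%50 else 14,k*s),(0,255,0),1)
    cv2.imwrite(f,c)
E
python3 - <<'E'
from h import *
for n in("side","top"):
    K,R,t=cam(n);print(n,-R.T@t)
s=cv2.imread("pics/side0.png")[:,:,::-1];t=cv2.imread("pics/top0.png")[:,:,::-1]
crop("side",s,190,90,160,110,5,"pics/s1.png")
crop("side",s,180,170,160,120,5,"pics/s2.png")
crop("top",t,130,140,130,100,6,"pics/t1.png")
crop("top",t,260,180,130,100,6,"pics/t2.png")
E
```

```text
side [0.6200391  1.12774481 0.86885409]
top [ 0.15942825 -0.20539972  1.54432135]
```

View pics/s1.png

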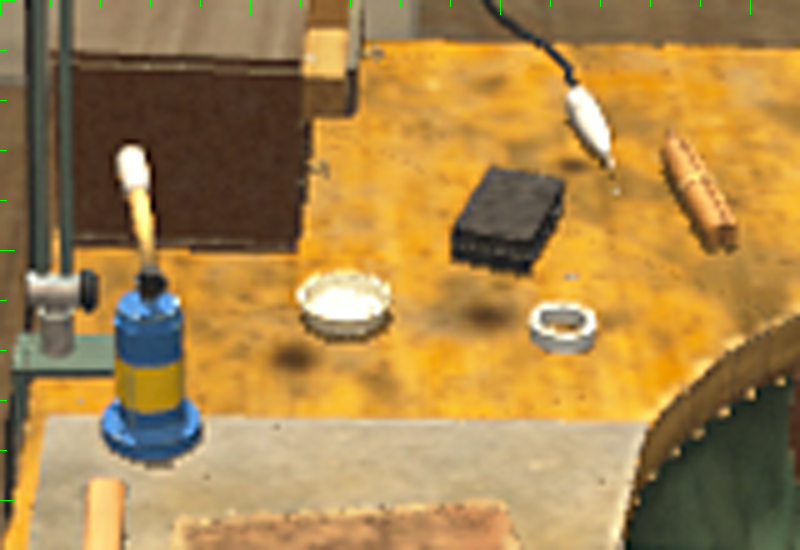

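View pics/s2.png

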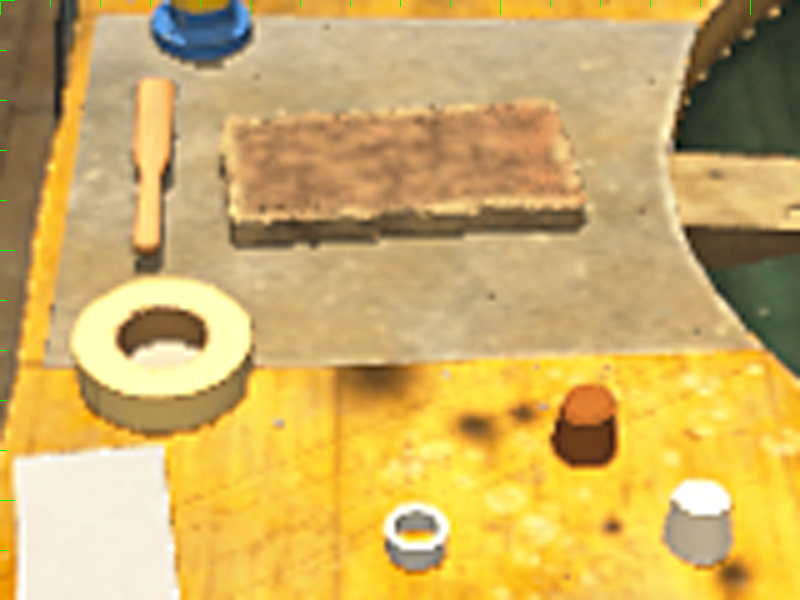

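View pics/t1.png

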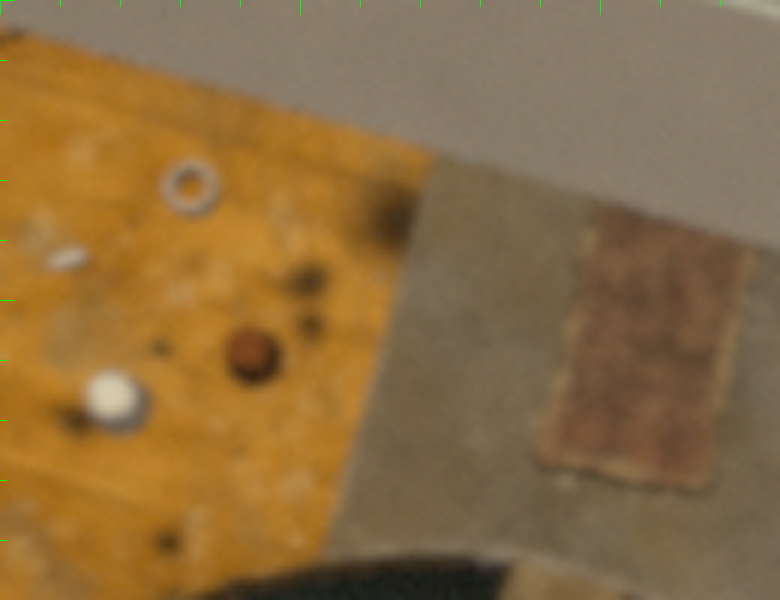

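View pics/t2.png

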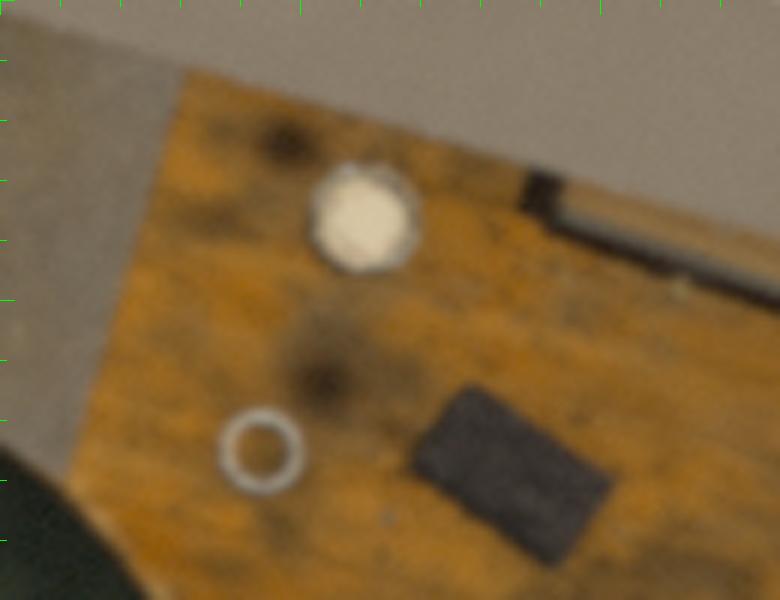

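Run:
```python
from h import *
np.set_printoptions(precision=4,suppress=True)
S1=lambda x,y:(190+x/5-.4,90+y/5-.4); S2=lambda x,y:(180+x/5-.4,170+y/5-.4); T1=lambda x,y:(130+x/6-.4,140+y/6-.4); T2=lambda x,y:(260+x/6-.4,180+y/6-.4)
def sh(nm,cam,pts,z):
    P=np.array([at_z(cam,*p,z) for p in pts]);print(nm,cam,P[:,:2].tolist() if len(P)<2 else P[:,:2].round(4).tolist(),'c',P[:,:2].mean(0));return P
sh('dish','side',[S1(344,295)],.018);sh('dish','top',[T2(364,218)],.018)
sh('col','side',[S1(563,320)],.014);sh('col','top',[T2(262,450)],.014)
sh('char','side',[S1(490,166),S1(565,178),S1(530,250),S1(455,232)],.028);sh('char','top',[T2(472,383),T2(612,482),T2(552,568),T2(412,455)],.028)
sh('brick','side',[S2(225,118),S2(558,102),S2(585,208),S2(232,218)],.018);sh('brick','top',[T1(540,462),T1(712,490)],.018)
sh('cone','side',[S2(701,497)],.032);sh('cone','top',[T1(113,396)],.032)
sh('small','side',[S2(416,526)],.014);sh('small','top',[T1(190,187)],.014)
sh('brown','side',[S2(590,405)],.032);sh('brown','top',[T1(254,354)],.032)
sh('torch','side',[S1(152,440)],.01);sh('tape','side',[S2(160,340)],.02); sh('tapeR','side',[S2(253,340)],.02)
```

```text
dish side [[0.5869482780356912, -0.2917824983593289]] c [ 0.5869 -0.2918]
dish top [[0.5863260107044109, -0.2933365643553387]] c [ 0.5863 -0.2933]
col side [[0.441382225850437, -0.26986187313117127]] c [ 0.4414 -0.2699]
col top [[0.441973815361381, -0.2734411468352441]] c [ 0.442  -0.2734]
char side [[0.4795, -0.4594], [0.4264, -0.4427], [0.4593, -0.3382], [0.5096, -0.3617]] c [ 0.4687 -0.4005]
char top [[0.5098, -0.3743], [0.4789, -0.4614], [0.4235, -0.4411], [0.461, -0.3526]] c [ 0.4683 -0.4074]
brick side [[0.6883, -0.0364], [0.4923, -0.0562], [0.4838, 0.0449], [0.6801, 0.0571]] c [0.5861 0.0023]
brick top [[0.483, 0.035], [0.4962, -0.0637]] c [ 0.4896 -0.0144]
cone side [[0.4472461007783467, 0.2836276134542046]] c [0.4472 0.2836]
cone top [[0.4453327928214712, 0.27763699536523223]] c [0.4453 0.2776]
small side [[0.582386258850465, 0.28635439149212527]] c [0.5824 0.2864]
small top [[0.5815991046514815, 0.28586840012115633]] c [0.5816 0.2859]
brown side [[0.49530684284838705, 0.22049382702553055]] c [0.4953 0.2205]
brown top [[0.4923355266445966, 0.20938126431114867]] c [0.4923 0.2094]
torch side [[0.706882541998735, -0.12855645186359288]] c [ 0.7069 -0.1286]
tape side [[0.712732573596034, 0.16133254503704864]] c [0.7127 0.1613]
tapeR side [[0.6647184361248298, 0.16065423869395923]] c [0.6647 0.1607]
```

```bash
cat > fit.py <<'E'
from h import *
from scipy.optimize import least_squares
np.set_printoptions(precision=4,suppress=True)
S1=lambda x,y:(190+x/5-.4,90+y/5-.4); S2=lambda x,y:(180+x/5-.4,170+y/5-.4); T1=lambda x,y:(130+x/6-.4,140+y/6-.4); T2=lambda x,y:(260+x/6-.4,180+y/6-.4)
def box(p,w,l,z):
    c,s=np.cos(p[2]),np.sin(p[2]);return np.array([[p[0]+c*a-s*b,p[1]+s*a+c*b,z] for a,b in((w/2,l/2),(w/2,-l/2),(-w/2,-l/2),(-w/2,l/2))])
def draw(n,c,corn,f,s,x0,y0):
    im=cv2.imread(f);
    for z in corn:
        q=np.array([(proj(n,P)+.4-[x0,y0])*s for P in z]).round().astype(int);cv2.polylines(im,[q],True,c,1)
    cv2.imwrite(f.replace('.png','o.png'),im);
E
python3 - <<'E'
from fit import *
# brick: long dir = 'l' along robot x: use frame with l axis = x -> w along l
def go(W,L,z,obs,p0):
    def r(p):
        B=box(p,W,L,z);return np.concatenate([proj(n,B[i])-uv for n,i,uv in obs])
    s=least_squares(r,p0,loss='soft_l1');print(s.x[:2],np.degrees(s.x[2]),s.fun.reshape(-1,2).tolist());return s.x
# box idx:0(+a,+b)1(+a,-b)2(-a,-b)3(-a,+b); a along length
b=go(.206,.105,.018,[('side',1,S2(225,118)),('side',2,S2(558,102)),('side',3,S2(585,208)),('side',0,S2(232,218)),('top',3,T1(540,462)),('top',2,T1(712,490))],[.586,0,0])
c=go(.098,.058,.028,[('side',1,S1(490,166)),('side',2,S1(565,178)),('side',3,S1(530,250)),('side',0,S1(455,232)),('top',0,T2(472,383)),('top',1,T2(612,482)),('top',2,T2(552,568)),('top',3,T2(412,455))],[.468,-.405,0]) if 0 else None
def go2(obs,p0): return go(.058,.098,.028,obs,p0)
# a(58) approx x, b(98) approx y(left)
c=go2([('side',1,S1(490,166)),('side',2,S1(565,178)),('side',3,S1(530,250)),('side',0,S1(455,232)),('top',0,T2(472,383)),('top',1,T2(612,482)),('top',2,T2(552,568)),('top',3,T2(412,455))],[.468,-.405,.3])
draw('side',(0,255,0),[box(b,.206,.105,.018),box(b,.206,.105,0)],'pics/s2.png',5,180,170)
draw('top',(0,255,0),[box(b,.206,.105,.018),box(b,.206,.105,0)],'pics/t1.png',6,130,140)
draw('side',(0,255,0),[box(c,.058,.098,.028),box(c,.058,.098,0)],'pics/s1.png',5,190,90)
draw('top',(0,255,0),[box(c,.058,.098,.028),box(c,.058,.098,0)],'pics/t2.png',6,260,180)
E
```

```text
[ 0.5885 -0.0009] 6.051596495576586 [[-2.693801427352014, -1.1928377332163507], [0.043089981133732635, -1.5101423738904316], [1.0331119623636482, -0.956401926566457], [-1.9933403894811477, 1.1379290431585218], [-1.758307029031954, 0.2127139293351945], [-0.3380366960192873, 1.2720854210364507]]
[ 0.4685 -0.4062] -20.250827488002937 [[0.17748613424754467, -0.35554363859414195], [0.6065172382513424, 0.08709754831090777], [0.060793191396783186, -1.7398944887126504], [-0.9904366100378184, -1.2233533773400609], [-0.9844613216188804, -1.1606866212489706], [0.21637957907131522, 0.13360252322758015], [0.3630891918446082, -0.12343182331255775], [-0.93440641766216, 0.5997010486444481]]
```

View pics/s2o.png

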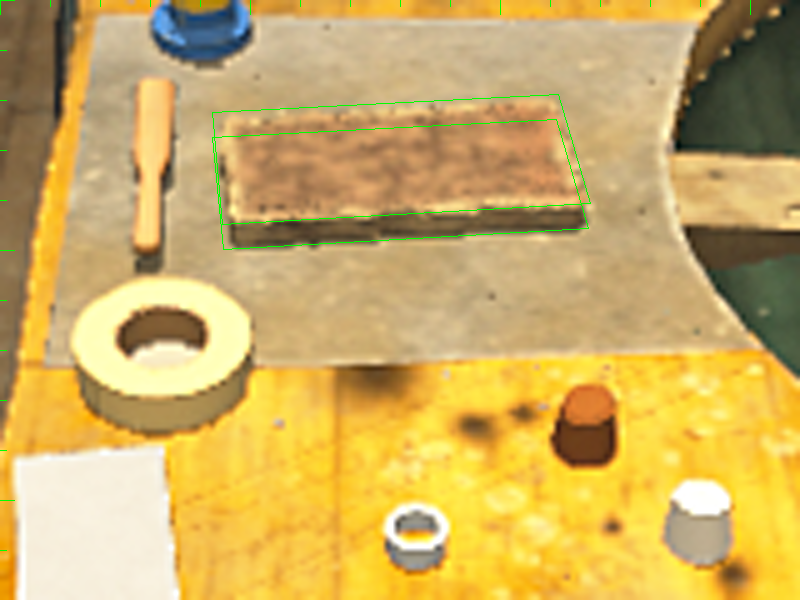

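View pics/t1o.png

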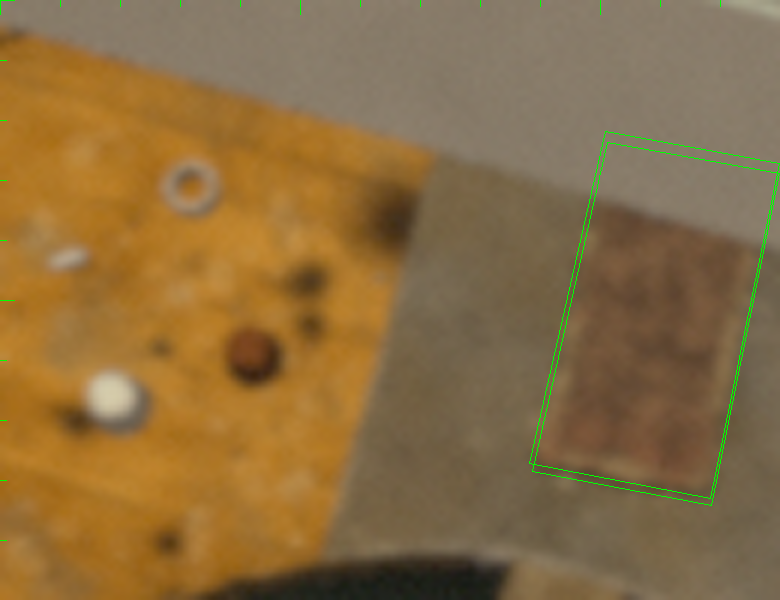

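View pics/s1o.png

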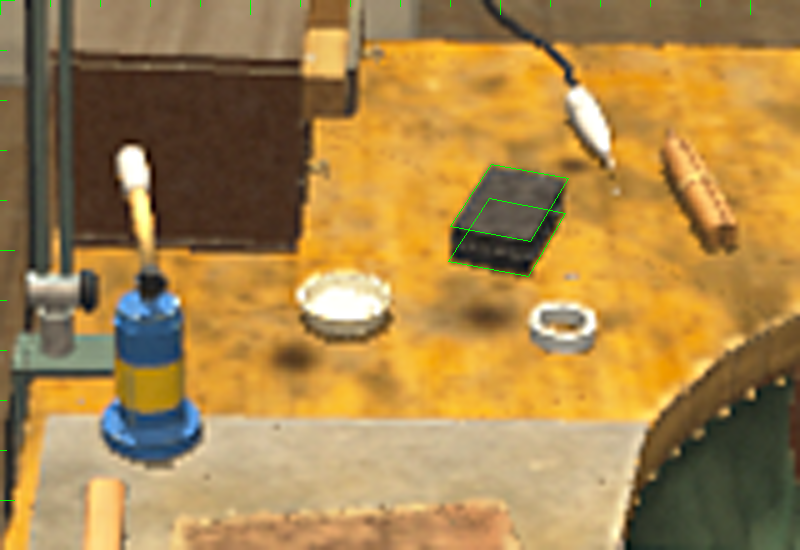

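View pics/t2o.png

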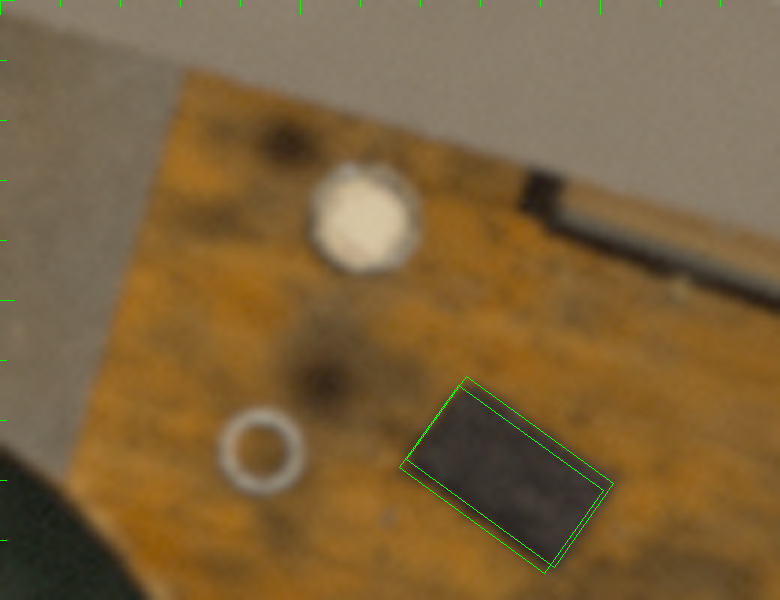

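```bash
cat >> h.py <<'E'
def warp(n,im,x0,x1,y0,y1,z,s,f=None):
    # out: col grows with -y (right), row grows with -x ; s px/m
    K,R,t=cam(n);H=K@np.column_stack([R[:,0],R[:,1],R[:,2]*z+t])
    A=np.array([[0,-1/s,x1],[-1/s,0,y1],[0,0,1.]]) # (col,row)->(x,y)
    w=int((y1-y0)*s);h=int((x1-x0)*s)
    o=cv2.warpPerspective(im,np.linalg.inv(H@A),(w,h),flags=cv2.INTER_CUBIC) if 0 else cv2.warpPerspective(im,H@A,(w,h),flags=cv2.INTER_CUBIC|cv2.WARP_INVERSE_MAP)
    if f: cv2.imwrite(f,o[:,:,::-1])
    return o
E
python3 - <<'E'
from h import *
s=cv2.imread("pics/side0.png")[:,:,::-1];t=cv2.imread("pics/top0.png")[:,:,::-1]
a=warp("side",s,.45,.73,-.09,.09,.018,2000);b=warp("top",t,.45,.73,-.09,.09,.018,2000)
o=np.ascontiguousarray(np.hstack([a,b]))
for k in range(0,720,20):
    cv2.line(o,(k,0),(k,8 if k%100 else 16),(0,255,0),1)
for k in range(0,560,20): cv2.line(o,(0,k),(8 if k%100 else 16,k),(0,255,0),1)
cv2.imwrite("pics/w.png",o[:,:,::-1])
E
```

```text
(no output)
```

View pics/w.png

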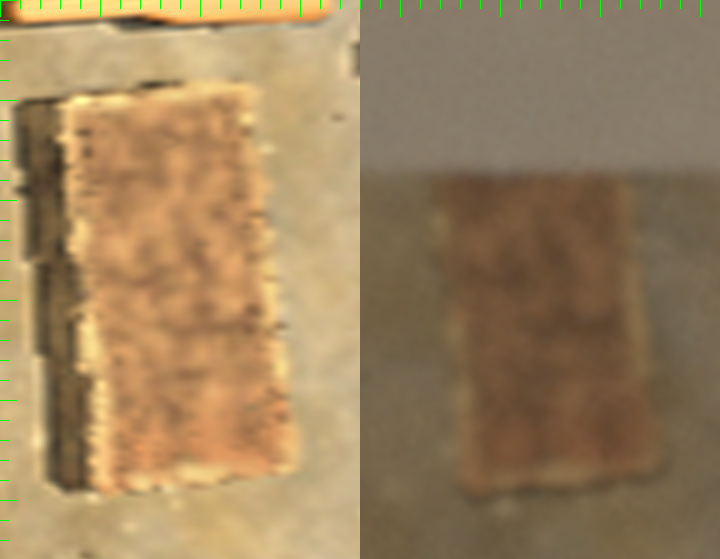

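```bash
cat > w4.py <<'E'
from h import *
def pair(tag,x,y,z,f,s=4000,r=.045,ss=None,tt=None):
    a=warp("side",ss,x-r,x+r,y-r,y+r,z,s);b=warp("top",tt,x-r,x+r,y-r,y+r,z,s)
    o=np.ascontiguousarray(np.hstack([a,b]));N=a.shape[0]
    for k in range(0,2*N,int(.005*s)):cv2.line(o,(k,0),(k,6),(0,255,0),1)
    for k in range(0,N,int(.005*s)):cv2.line(o,(0,k),(6,k),(0,255,0),1)
    for d in(0,N):
        cv2.drawMarker(o,(d+N//2,N//2),(0,255,0),0,20,1)
    return o
E
python3 - <<'E'
from w4 import *
s=cv2.imread("pics/side0.png")[:,:,::-1];t=cv2.imread("pics/top0.png")[:,:,::-1]
P=lambda *a,**k:pair(*a,ss=s,tt=t,**k)
A=P('char',.468,-.404,.028,'',s=2800,r=.07)
cv2.imwrite('pics/wc.png',A[:,:,::-1])
B=np.vstack([np.hstack([P('dish',.5865,-.2925,.018,'',s=2200,r=.045),P('col',.4417,-.2715,.014,'',s=2200,r=.045)]),
 np.hstack([P('cone',.4465,.281,.032,'',s=2200,r=.045),P('small',.582,.286,.014,'',s=2200,r=.045)])])
cv2.imwrite('pics/wd.png',B[:,:,::-1]);print(B.shape)
E
```

```text
Traceback (most recent call last):
ValueError: all the input array dimensions except for the concatenation axis must match exactly, but along dimension 0, the array at index 0 has size 198 and the array at index 1 has size 197
```

View pics/wc.png

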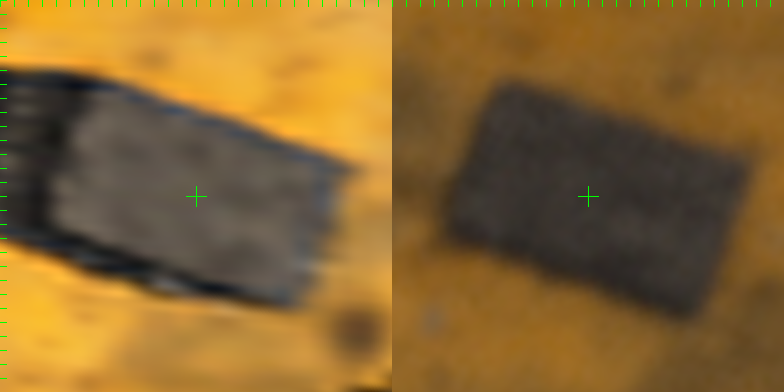

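```bash
sed -i 's/w=int((y1-y0)\*s);h=int((x1-x0)\*s)/w=round((y1-y0)*s);h=round((x1-x0)*s)/' h.py
python3 - <<'E'
from w4 import *
s=cv2.imread("pics/side0.png")[:,:,::-1];t=cv2.imread("pics/top0.png")[:,:,::-1]
P=lambda *a,**k:pair(*a,ss=s,tt=t,**k)
B=np.vstack([np.hstack([P('dish',.5865,-.2925,.018,'',s=2200,r=.045),P('col',.4417,-.2715,.014,'',s=2200,r=.045)]),
 np.hstack([P('cone',.4465,.281,.030,'',s=2200,r=.045),P('small',.582,.286,.014,'',s=2200,r=.045)]),
 np.hstack([P('cone',.4465,.281,.0,'',s=2200,r=.045),P('col',.4417,-.2715,.0,'',s=2200,r=.045)])])
cv2.imwrite('pics/wd.png',B[:,:,::-1]);print(B.shape)
for p in((297,248),(75,245),(300,60)): print(at_z('side',190+p[0]/5,90+p[1]/5,0))
E
```

```text
(594, 792, 3)
[ 0.61733364 -0.38257994  0.        ]
[ 0.77347489 -0.38260786  0.        ]
[ 0.61632515 -0.68573152  0.        ]
```

View pics/wd.png

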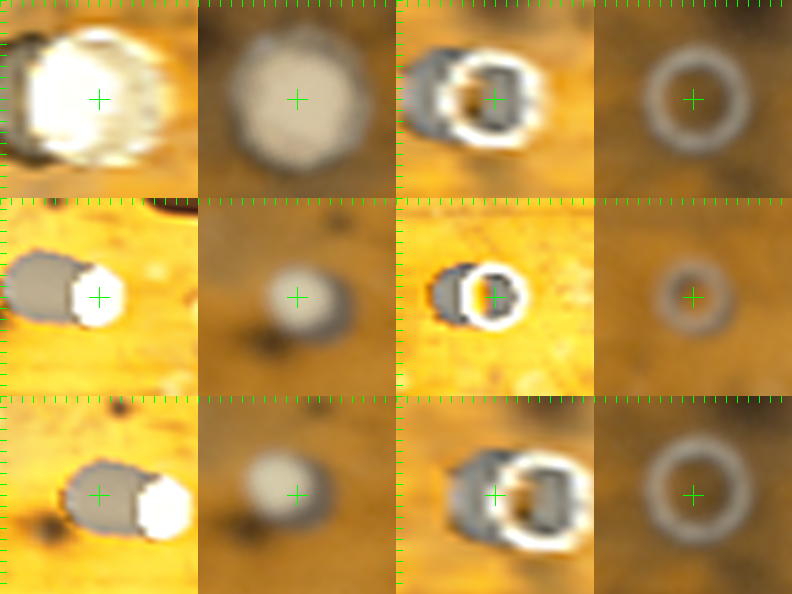

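servo_tool --rows '[[[0,0,0],[0,0,0.97],0],[[0,0,0],[0,0,0.97],0],[[0,0,0],[0,0,0.97],0],[[0,0,0],[0,0,0.97],0],[[0,0,0],[0,0,0.97],0],[[0,0,0],[0,0,0.97],0],[[0,0,0],[0,0,0.97],0],[[0,0,0],[0,0,0.97],0],[[0,0,0],[0,0,0.97],0],[[0,0,0],[0,0,0.97],0],[[0,0,0],[0,0,0.97],0],[[0,0,0],[0,0,0.97],0],[[0,0,0],[0,0,0.97],0],[[0,0,0],[0,0,0.97],0],[[0,0,0],[0,0,0.97],0],[[0,0,0],[0,0,0.97],0]]'

```text
clock: 1.43
tool_pos: [0.1812, 0.6499, 0.1989]
orientation: [-180.0, -0.1, -109.0]
force: [0.7, 0.0, 0.5]
opening: 0.0879
```

```bash
cat >> h.py <<'E'
from scipy.spatial.transform import Rotation as Ro
def d(x,y,z,yaw=None):
    o=telemetry.get_obs();p=o["tool_pos"];R=Ro.from_euler('xyz',o["orientation"],degrees=True)
    v=R.inv().apply(np.array([x,y,z])-p)
    print("t %.2f pos %s rpy %s open %.4f j %s F %s"%(o["clock"],p.round(4),o["orientation"].round(2),o["opening"],o["joint_pos"].round(1),o["force"].round(1)))
    print(" shift tool",v.round(4),"norm %.3f"%np.linalg.norm(v))
    if yaw is not None:
        q=R.inv()*Ro.from_euler('xyz',[180,0,yaw],degrees=True);print(" turn units",(np.degrees(q.as_rotvec())/6).round(3))
E
python3 -c "
from h import *
d(.5,.25,.2,-108.8)"
```

```text
t 1.43 pos [0.1812 0.6499 0.1989] rpy [-1.7999e+02 -6.0000e-02 -1.0899e+02] open 0.0879 j [  90.9   20.6    0.7   -0.   -70.1 -109.9] F [0.7 0.  0.5]
 shift tool [ 0.2744 -0.4316 -0.0008] norm 0.511
 turn units [-0.001 -0.01  -0.031]
```

servo_tool --rows '[[[0.017,-0.027,0],[0,0,0],0],[[0.017,-0.027,0],[0,0,0],0],[[0.017,-0.027,0],[0,0,0],0],[[0.017,-0.027,0],[0,0,0],0],[[0.017,-0.027,0],[0,0,0],0],[[0.017,-0.027,0],[0,0,0],0],[[0.017,-0.027,0],[0,0,0],0],[[0.017,-0.027,0],[0,0,0],0],[[0.017,-0.027,0],[0,0,0],0],[[0.017,-0.027,0],[0,0,0],0],[[0.017,-0.027,0],[0,0,0],0],[[0.017,-0.027,0],[0,0,0],0],[[0.017,-0.027,0],[0,0,0],0],[[0.017,-0.027,0],[0,0,0],0],[[0.017,-0.027,0],[0,0,0],0],[[0.017,-0.027,0],[0,0,0],0]]'

```text
clock: 2.77
tool_pos: [0.5038, 0.2526, 0.1993]
orientation: [180.0, -0.0, -108.7]
force: [1.4, 0.9, -0.5]
opening: 0.0875
```

```bash
python3 -c "
from h import *
d(.5,-.2,.15,-108.8)"
```

```text
t 2.77 pos [0.5038 0.2526 0.1993] rpy [ 1.7998e+02 -1.0000e-02 -1.0869e+02] open 0.0875 j [ 46.5  10.1 -13.6  -0.  -66.3 -65.2] F [ 1.4  0.9 -0.5]
 shift tool [ 0.43   -0.1414  0.0494] norm 0.455
 turn units [ 0.003 -0.002  0.019]
```

servo_tool --rows '[[[0.031,-0.01,0.0],[0,0,0],0],[[0.031,-0.01,0.0],[0,0,0],0],[[0.031,-0.01,0.0],[0,0,0],0],[[0.031,-0.01,0.0],[0,0,0],0],[[0.031,-0.01,0.0],[0,0,0],0],[[0.031,-0.01,0.0],[0,0,0],0],[[0.031,-0.01,0.0],[0,0,0],0],[[0.031,-0.01,0.0],[0,0,0],0],[[0.031,-0.01,0.0],[0,0,0],0],[[0.031,-0.01,0.01],[0,0,0],0],[[0.031,-0.01,0.01],[0,0,0],0],[[0.031,-0.01,0.01],[0,0,0],0],[[0.031,-0.01,0.01],[0,0,0],0],[[0.031,-0.01,0.01],[0,0,0],0],[[0,0,0],[0,0,0],0]]'

```text
clock: 4.02
tool_pos: [0.4948, -0.2056, 0.1468]
orientation: [179.8, -0.1, -108.9]
force: [-0.7, 0.8, -0.0]
opening: 0.0876
```

```bash
python3 -c "
from h import *
d(.468,-.405,.1,-108.8)"
```

```text
t 4.02 pos [ 0.4948 -0.2056  0.1468] rpy [ 1.7977e+02 -7.0000e-02 -1.0890e+02] open 0.0876 j [ -1.6  10.  -21.   -0.  -59.2 -17.3] F [-0.7  0.8 -0. ]
 shift tool [ 0.1972 -0.0394  0.0469] norm 0.207
 turn units [ 0.039 -0.012 -0.017]
```

servo_tool --rows '[[[0.025,-0.005,0.006],[0,0,0],0],[[0.025,-0.005,0.006],[0,0,0],0],[[0.025,-0.005,0.006],[0,0,0],0],[[0.025,-0.005,0.006],[0,0,0],0],[[0.025,-0.005,0.006],[0,0,0],0],[[0.025,-0.005,0.006],[0,0,0],0],[[0.025,-0.005,0.006],[0,0,0],0],[[0.022,-0.004,0.005],[0,0,0],0],[[0,0,0],[0,0,0],0],[[0,0,0],[0,0,0],0]]'

```text
clock: 4.85
tool_pos: [0.4697, -0.4016, 0.1014]
orientation: [179.9, 0.0, -108.8]
force: [0.5, 0.1, -0.0]
opening: 0.0875
```

```bash
cat >> h.py <<'E'
def look(tag,x,y,r=70,s=4,z=.02):
    out=[]
    for n in("side","top"):
        im=optics.snapshot(n);u,v=proj(n,[x,y,z]).astype(int);x0=max(u-r,0);y0=max(v-r,0)
        crop(n,im,x0,y0,2*r,2*r,s if r<=50 else 400//(2*r) or 1,f"pics/{tag}_{n}.png");cv2.imwrite(f"pics/{tag}_{n}_raw.png",im[:,:,::-1])
        out.append(cv2.resize(cv2.imread(f"pics/{tag}_{n}.png"),(400,400)));print(n,x0,y0,"scale",400/(2*r))
    cv2.imwrite(f"pics/{tag}.png",np.hstack(out))
E
python3 -c "
from h import *
d(.468,-.405,.005,-108.8);look('a1',.468,-.405,r=50)"
```

```text
t 4.85 pos [ 0.4697 -0.4016  0.1014] rpy [ 1.7989e+02  2.0000e-02 -1.0882e+02] open 0.0875 j [-22.5  19.8 -14.1  -0.  -56.2   3.6] F [ 0.5  0.1 -0. ]
 shift tool [0.0038 0.0003 0.0964] norm 0.096
 turn units [ 0.018  0.003 -0.003]
side 241 82 scale 4.0
top 293 208 scale 4.0
```

View pics/a1.png

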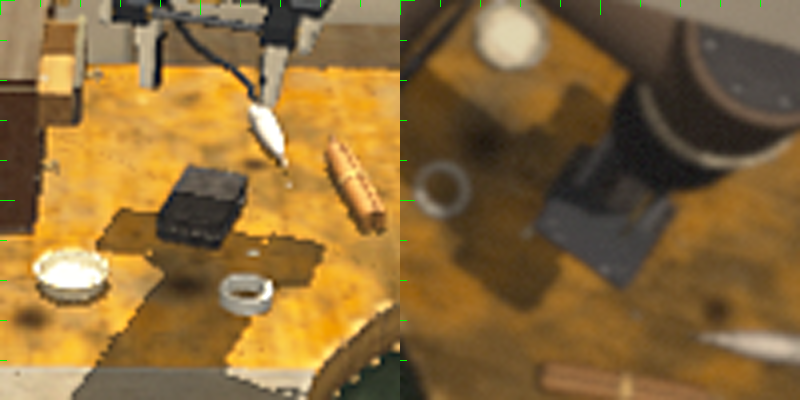

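servo_tool --rows '[[[0.004,0,0.016],[0,0,0],0],[[0,0,0.016],[0,0,0],0],[[0,0,0.016],[0,0,0],0],[[0,0,0.016],[0,0,0],0],[[0,0,0.016],[0,0,0],0],[[0,0,0.01],[0,0,0],0],[[0,0,0.006],[0,0,0],0],[[0,0,0],[0,0,0],0],[[0,0,0],[0,0,0],0]]'

```text
clock: 5.7
tool_pos: [0.4698, -0.4046, 0.007]
orientation: [-180.0, -0.0, -108.6]
force: [-0.0, 0.0, -0.1]
opening: 0.0876
```

```bash
python3 -c "
from h import *
d(.468,-.405,.005,-108.8);look('a2',.468,-.405,r=50)"
```

```text
t 5.70 pos [ 0.4698 -0.4046  0.007 ] rpy [-1.7998e+02 -1.0000e-02 -1.0865e+02] open 0.0876 j [-22.7  25.8 -19.3   0.  -44.9   4.1] F [-0.   0.  -0.1]
 shift tool [0.0009 0.0016 0.002 ] norm 0.003
 turn units [-0.003 -0.002  0.025]
side 241 82 scale 4.0
top 293 208 scale 4.0
```

View pics/a2.png

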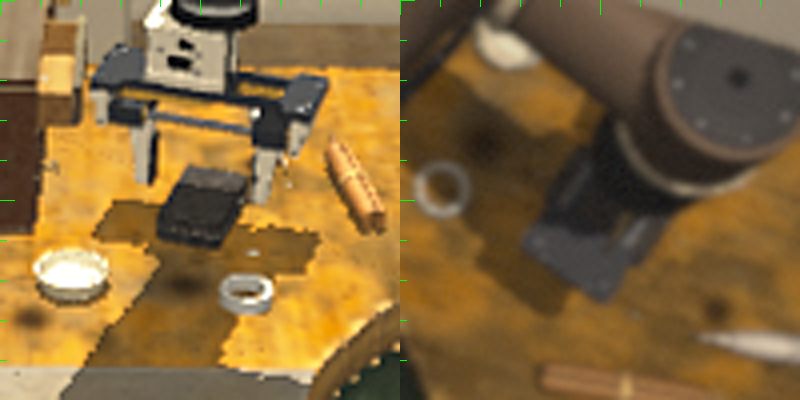

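```bash
python3 -c "
from h import *
p=np.array([.4698,-.4046,.007]);j=np.array([np.sin(np.radians(-108.65)),-np.cos(np.radians(-108.65)),0])
for k in(-.05,0,.05):
  for n,o in(('side',(241,82)),('top',(293,208))): print(k,n,((proj(n,p+k*j)-o)*4).round())
for k in (.145,.262): pass
print(at_z('side',241+145/4,82+182/4,.007),at_z('side',241+262/4,82+202/4,.007))
look('a3',.468,-.405,r=50)
"
python3 - <<'E'
import cv2
im=cv2.imread('pics/a3_side_raw.png')[80:200,230:360];cv2.imwrite('pics/a3b.png',cv2.resize(im,None,fx=6,fy=5,interpolation=cv2.INTER_CUBIC))
E
```

```text
-0.05 side [146. 204.]
-0.05 top [232. 154.]
0 side [200. 213.]
0 top [200. 202.]
0.05 side [254. 223.]
0.05 top [168. 251.]
[ 0.51608457 -0.4614916   0.007     ] [ 0.41217264 -0.42700875  0.007     ]
side 241 82 scale 4.0
top 293 208 scale 4.0
```

View pics/a3b.png

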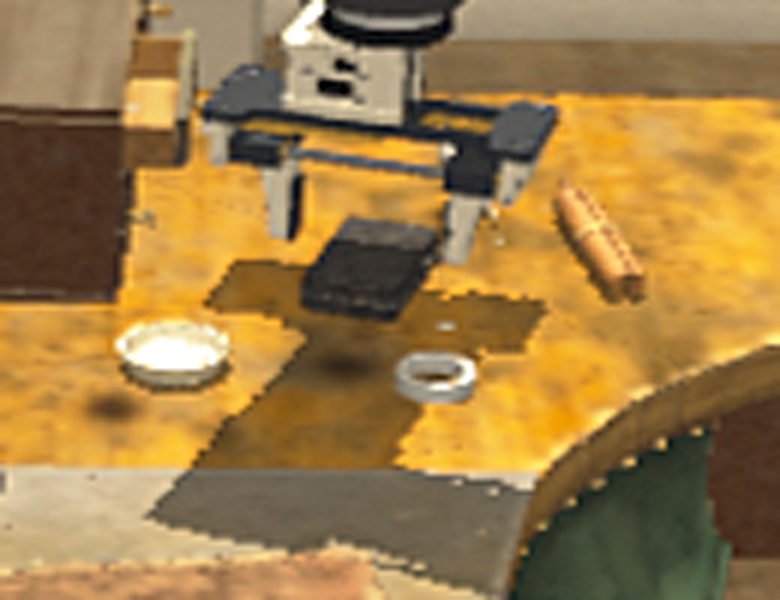

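```bash
python3 -c "
from h import *
p=np.array([.4698,-.4046,.0]);y=np.radians(-108.65);j=np.array([np.sin(y),-np.cos(y),0]);l=np.array([np.cos(y),np.sin(y),0])
for z in(.073,.09,.11):
 for k,m in((.0965,.039),(.0965,-.039),(-.0965,.039),(-.0965,-.039)):
  q=p+k*j+m*l+[0,0,z]
  print(z,k,m,((proj('top',q)-(293,208))*4).round(),((proj('side',q)-(241,82))*4).round())
"
python3 - <<'E'
import cv2
im=cv2.imread('pics/a3_top_raw.png')[190:330,280:430];cv2.imwrite('pics/a3c.png',cv2.resize(im,None,fx=4,fy=4,interpolation=cv2.INTER_CUBIC))
E
```

```text
0.073 0.0965 0.039 [190. 317.] [322. 146.]
0.073 0.0965 -0.039 [108. 259.] [303. 186.]
0.073 -0.0965 0.039 [320. 121.] [111. 111.]
0.073 -0.0965 -0.039 [238.  66.] [ 85. 149.]
0.09 0.0965 0.039 [194. 315.] [324. 128.]
0.09 0.0965 -0.039 [110. 256.] [305. 168.]
0.09 -0.0965 0.039 [325. 117.] [112.  94.]
0.09 -0.0965 -0.039 [242.  62.] [ 85. 131.]
0.11 0.0965 0.039 [199. 313.] [326. 107.]
0.11 0.0965 -0.039 [114. 253.] [307. 147.]
0.11 -0.0965 0.039 [331. 112.] [113.  73.]
0.11 -0.0965 -0.039 [247.  56.] [ 86. 110.]
```

View pics/a3c.png

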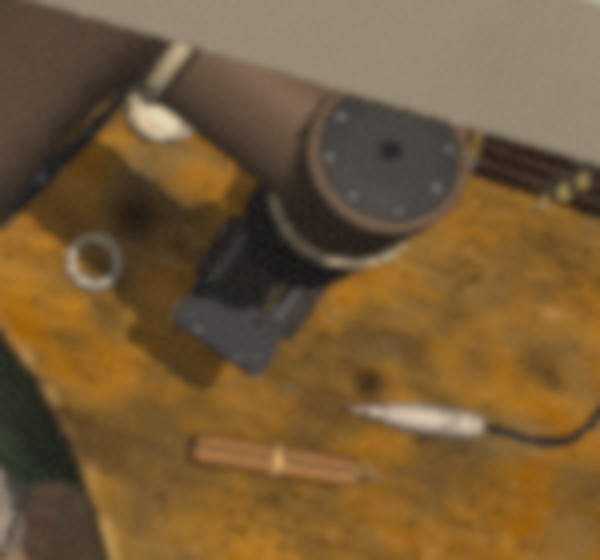

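Run:
```python
import cv2
im=cv2.imread('pics/a3_side_raw.png')[95:150,260:330];cv2.imwrite('pics/a3d.png',cv2.resize(im,None,fx=10,fy=10,interpolation=cv2.INTER_NEAREST))
```

```text
(no output)
```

View pics/a3d.png

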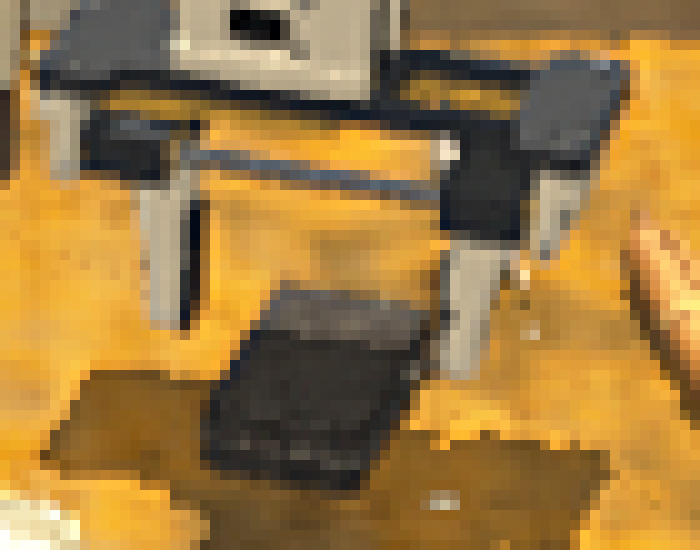

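```bash
cat >> h.py <<'E'
def tri(us,ut):
    P=[]
    for n in("side","top"):
        K,R,t=cam(n);P.append(K@np.column_stack([R,t]))
    X=cv2.triangulatePoints(P[0],P[1],np.array(us,float).reshape(2,1),np.array(ut,float).reshape(2,1))[:,0];X=X[:3]/X[3]
    return X.round(4),(proj('side',X)-us).round(1),(proj('top',X)-ut).round(1)
E
python3 -c "
from h import *
print(tri((319.5,110),(324.5,269.5)));print(tri((322.5,101.5),(344.5,283)))
p=np.array([.4698,-.4046,.0]);y=np.radians(-108.65);j=np.array([np.sin(y),-np.cos(y),0]);l=np.array([np.cos(y),np.sin(y),0])
print(p+.0965*j-.039*l,p+.0965*j+.039*l)
"
```

```text
(array([ 0.3902, -0.3406,  0.1411]), array([-0.9, -0.3]), array([-0.6,  1. ]))
(array([ 0.3707, -0.4091,  0.139 ]), array([-0.5, -0.1]), array([-0.3,  0.5]))
[ 0.39083891 -0.33678853  0.        ] [ 0.36589558 -0.41069272  0.        ]
```

```bash
python3 -c "
from h import *
p=np.array([.4698,-.4046,.0]);y=np.radians(-108.65);j=np.array([np.sin(y),-np.cos(y),0]);l=np.array([np.cos(y),np.sin(y),0])
for k in(-.05,.05):
 for z in(.007,.017,.027,.037,.073,.083,.093): print(k,z,proj('side',p+k*j-.0095*l+[0,0,z]).round(1))
"
```

```text
-0.05 0.007 [276.7 134.2]
-0.05 0.017 [276.8 131.7]
-0.05 0.027 [276.9 129.3]
-0.05 0.037 [277.  126.8]
-0.05 0.073 [277.5 117.7]
-0.05 0.083 [277.6 115.1]
-0.05 0.093 [277.7 112.5]
0.05 0.007 [304. 139.]
0.05 0.017 [304.2 136.5]
0.05 0.027 [304.4 134. ]
0.05 0.037 [304.6 131.5]
0.05 0.073 [305.4 122.3]
0.05 0.083 [305.6 119.8]
0.05 0.093 [305.8 117.2]
```

servo_tool --rows '[[[0,0.001,0.002],[0,0,0],0],[[0,0,0],[0,0,0],0.2],[[0,0,0],[0,0,0],0.4],[[0,0,0],[0,0,0],0.5],[[0,0,0],[0,0,0],0.5],[[0,0,0],[0,0,0],0.5],[[0,0,0],[0,0,0],0.5],[[0,0,0],[0,0,0],0.5],[[0,0,0],[0,0,0],0.5]]'

```text
clock: 6.65
tool_pos: [0.4684, -0.4045, 0.0045]
orientation: [-180.0, -0.0, -108.7]
force: [-0.7, -0.6, -0.9]
opening: 0.0451
```

```bash
python3 -c "
from h import *
d(.468,-.405,.005,-108.8);look('a4',.468,-.405,r=50)"
python3 - <<'E'
import cv2
im=cv2.imread('pics/a4_side_raw.png')[95:150,260:330];cv2.imwrite('pics/a4d.png',cv2.resize(im,None,fx=10,fy=10,interpolation=cv2.INTER_NEAREST))
E
```

```text
t 6.65 pos [ 0.4684 -0.4045  0.0045] rpy [-180.     -0.   -108.69] open 0.0451 j [-22.8  25.9 -19.5   0.  -44.6   4.1] F [-0.7 -0.6 -0.9]
 shift tool [ 0.0006  0.0002 -0.0005] norm 0.001
 turn units [-0.    -0.     0.018]
side 241 82 scale 4.0
top 293 208 scale 4.0
```

View pics/a4d.png

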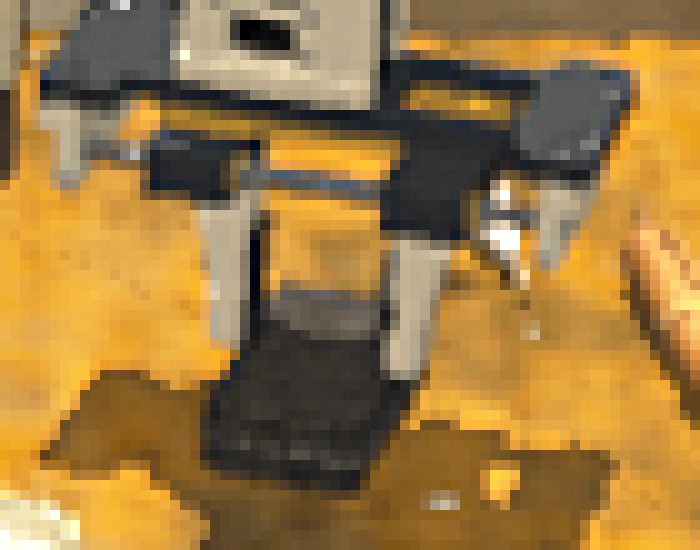

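servo_tool --rows '[[[0,0,0],[0,0,0],0],[[0,0,0],[0,0,0],0],[[0,0,0],[0,0,0],0],[[0,0,0],[0,0,0],0],[[0,0,0],[0,0,0],0],[[0,0,0.002],[0,0,0],0],[[0,0,0.002],[0,0,0],0],[[0,0,0.001],[0,0,0],0],[[0,0,0.001],[0,0,0],0],[[0,0,0],[0,0,0],0]]'

```text
clock: 7.58
tool_pos: [0.4681, -0.4044, -0.0019]
orientation: [180.0, 0.0, -108.7]
force: [1.4, -0.4, 0.1]
opening: 0.0873
```

servo_tool --rows '[[[0,0,0.002],[0,0,0],0],[[0,0,0.002],[0,0,0],0],[[0,0,0.002],[0,0,0],0],[[0,0,0.002],[0,0,0],0],[[0,0,0],[0,0,0],0]]'

```text
clock: 8.0
tool_pos: [0.468, -0.4043, -0.0101]
orientation: [180.0, 0.0, -108.7]
force: [0.4, -0.5, -0.3]
opening: 0.088
```

```bash
python3 -c "
from h import *
d(.468,-.405,.005,-108.8);look('a5',.468,-.405,r=50)"
python3 - <<'E'
import cv2
im=cv2.imread('pics/a5_side_raw.png')[95:150,260:330];cv2.imwrite('pics/a5d.png',cv2.resize(im,None,fx=10,fy=10,interpolation=cv2.INTER_NEAREST))
E
```

```text
t 8.00 pos [ 0.468  -0.4043 -0.0101] rpy [ 1.7996e+02  1.0000e-02 -1.0870e+02] open 0.0880 j [-22.8  27.  -20.2  -0.  -42.9   4.1] F [ 0.4 -0.5 -0.3]
 shift tool [ 0.0007 -0.0002 -0.0151] norm 0.015
 turn units [0.007 0.001 0.017]
side 241 82 scale 4.0
top 293 208 scale 4.0
```

View pics/a5d.png

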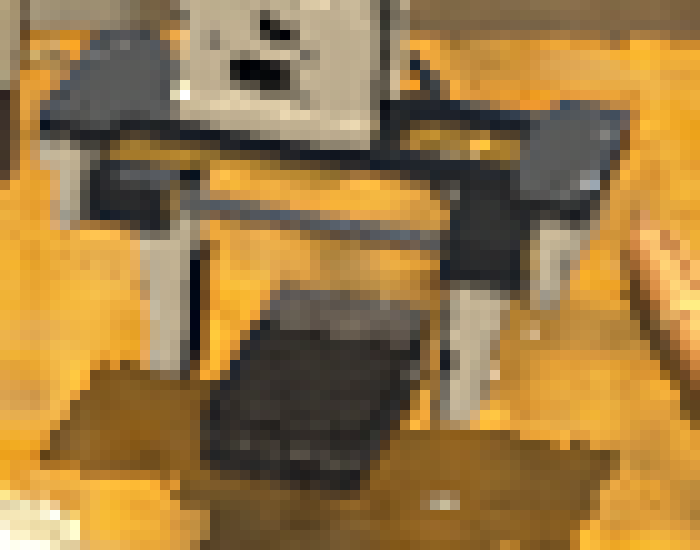

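servo_tool --rows '[[[0,0,0.002],[0,0,0],0],[[0,0,0.002],[0,0,0],0],[[0,0,0.002],[0,0,0],0],[[0,0,0.002],[0,0,0],0],[[0,0,0],[0,0,0],0]]'

```text
clock: 8.52
tool_pos: [0.468, -0.4043, -0.0181]
orientation: [180.0, 0.0, -108.7]
force: [-0.3, 0.5, 0.1]
opening: 0.0877
```

servo_tool --rows '[[[0,0,0],[0,0,0],0.2],[[0,0,0],[0,0,0],0.4],[[0,0,0],[0,0,0],0.6],[[0,0,0],[0,0,0],0.8],[[0,0,0],[0,0,0],1],[[0,0,0],[0,0,0],1],[[0,0,0],[0,0,0],1]]'

```text
clock: 9.1
tool_pos: [0.4685, -0.4045, -0.0174]
orientation: [-180.0, -0.0, -108.7]
force: [-0.7, 0.5, 0.6]
opening: 0.0579
```

```bash
python3 -c "
from h import *
d(.468,-.405,.06,-174.4);look('a6',.468,-.405,r=50)"
python3 - <<'E'
import cv2
im=cv2.imread('pics/a6_side_raw.png')[95:150,260:330];cv2.imwrite('pics/a6d.png',cv2.resize(im,None,fx=10,fy=10,interpolation=cv2.INTER_NEAREST))
E
```

```text
t 9.10 pos [ 0.4685 -0.4045 -0.0174] rpy [-179.99   -0.   -108.69] open 0.0579 j [-22.8  27.5 -20.5   0.  -42.    4.1] F [-0.7  0.5  0.6]
 shift tool [ 0.0006  0.0003 -0.0774] norm 0.077
 turn units [-2.0000e-03  1.0000e-03  1.0952e+01]
side 241 82 scale 4.0
top 293 208 scale 4.0
```

View pics/a6d.png

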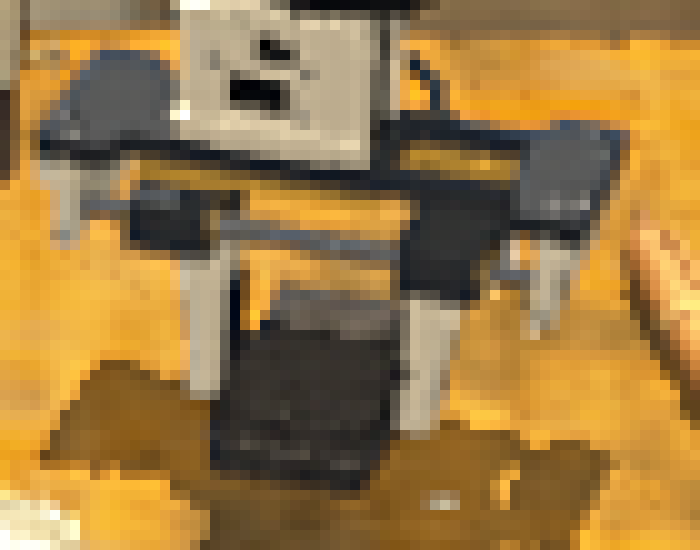

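servo_tool --rows '[[[0,0,-0.008],[0,0,0],1],[[0,0,-0.02],[0,0,0],1],[[0,0,-0.02],[0,0,0],1],[[0,0,-0.02],[0,0,0],1],[[0,0,-0.02],[0,0,0],1],[[0,0,0],[0,0,0.95],1],[[0,0,0],[0,0,1],1],[[0,0,0],[0,0,1],1],[[0,0,0],[0,0,1],1],[[0,0,0],[0,0,1],1],[[0,0,0],[0,0,1],1],[[0,0,0],[0,0,1],1],[[0,0,0],[0,0,1],1],[[0,0,0],[0,0,1],1],[[0,0,0],[0,0,1],1],[[0,0,0],[0,0,1],1],[[0,0,0],[0,0,0],1]]'

```text
clock: 10.62
tool_pos: [0.4681, -0.4043, 0.0708]
orientation: [180.0, -0.0, -174.7]
force: [0.1, -0.6, -1.6]
opening: 0.0579
```

```bash
python3 -c "
from h import *
d(.5868,.0002,.06,-174.4)"
```

```text
t 10.62 pos [ 0.4681 -0.4043  0.0708] rpy [ 1.7999e+02 -1.0000e-02 -1.7467e+02] open 0.0579 j [-22.8  21.5 -16.   -0.  -52.5 -61.9] F [ 0.1 -0.6 -1.6]
 shift tool [-0.1558  0.3917  0.0109] norm 0.422
 turn units [ 0.002 -0.002 -0.044]
```

servo_tool --rows '[[[-0.011,0.028,0],[0,0,0],1],[[-0.011,0.028,0],[0,0,0],1],[[-0.011,0.028,0],[0,0,0],1],[[-0.011,0.028,0],[0,0,0],1],[[-0.011,0.028,0],[0,0,0],1],[[-0.011,0.028,0],[0,0,0],1],[[-0.011,0.028,0],[0,0,0],1],[[-0.011,0.028,0],[0,0,0],1],[[-0.011,0.028,0],[0,0,0],1],[[-0.011,0.028,0],[0,0,0],1],[[-0.011,0.028,0],[0,0,0],1],[[-0.011,0.028,0],[0,0,0],1],[[-0.011,0.028,0],[0,0,0],1],[[-0.012,0.028,0],[0,0,-0.04],1],[[0,0,0],[0,0,0],1],[[0,0,0],[0,0,0],1]]'

```text
clock: 11.95
tool_pos: [0.5846, 0.0024, 0.0706]
orientation: [180.0, -0.0, -173.8]
force: [-0.3, -0.3, -0.4]
opening: 0.0576
```

```bash
python3 -c "
from h import *
d(.5868,.0002,.06,-174.4);look('b1',.5868,0,r=50,z=.06)"
```

```text
t 11.95 pos [0.5846 0.0024 0.0706] rpy [ 180.     -0.   -173.82] open 0.0576 j [  19.4   18.7  -20.5   -0.   -50.8 -103.2] F [-0.3 -0.3 -0.4]
 shift tool [-0.002  -0.0024  0.0106] norm 0.011
 turn units [ 0.    -0.     0.097]
side 209 139 scale 4.0
top 188 138 scale 4.0
```

View pics/b1.png

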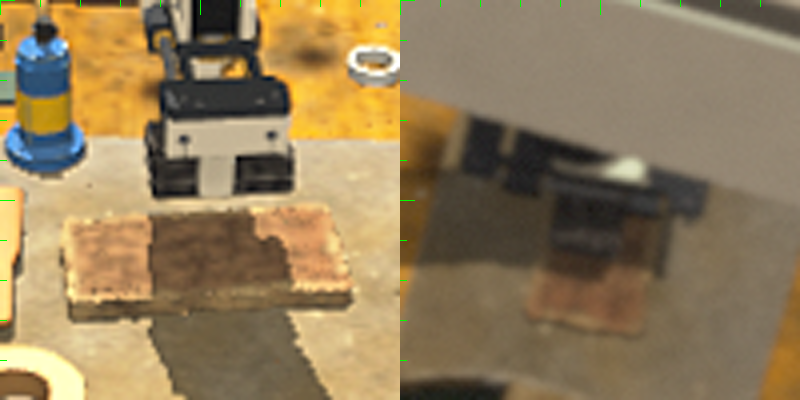

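servo_tool --rows '[[[-0.002,-0.002,0.01],[0,0,0.1],1],[[0,0,0.015],[0,0,0],1],[[0,0,0.015],[0,0,0],1],[[0,0,0.012],[0,0,0],1],[[0,0,0.008],[0,0,0],1],[[0,0,0.004],[0,0,0],1],[[0,0,0],[0,0,0],1],[[0,0,0],[0,0,0],1]]'

```text
clock: 12.72
tool_pos: [0.5866, -0.0014, 0.0066]
orientation: [-180.0, -0.0, -174.8]
force: [0.3, -0.0, -0.7]
opening: 0.058
```

```bash
python3 -c "
from h import *
d(.5868,.0002,.0,-174.4);look('b2',.5868,0,r=50,z=.06)"
```

```text
t 12.72 pos [ 0.5866 -0.0014  0.0066] rpy [-179.99   -0.   -174.77] open 0.0580 j [  19.    23.4  -23.7    0.   -42.9 -103.7] F [ 0.3 -0.  -0.7]
 shift tool [-0.0003  0.0015  0.0066] norm 0.007
 turn units [-0.002 -0.    -0.061]
side 209 139 scale 4.0
top 188 138 scale 4.0
```

View pics/b2.png

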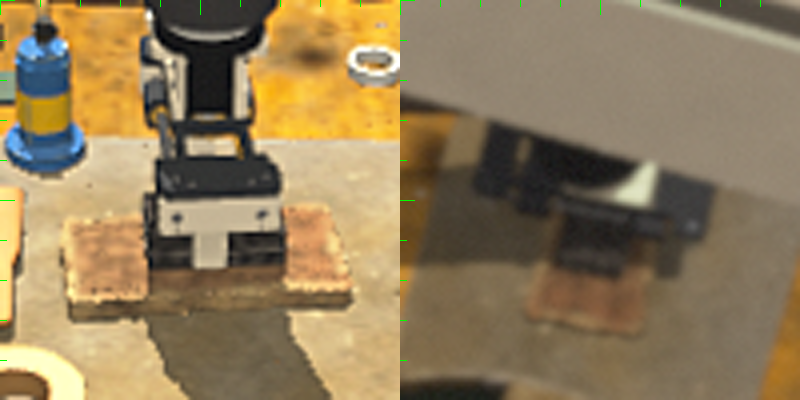

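servo_tool --rows '[[[0,0.001,0.002],[0,0,-0.05],1],[[0,0,0.002],[0,0,0],1],[[0,0,0.001],[0,0,0],1],[[0,0,0],[0,0,0],1]]'

```text
clock: 13.15
tool_pos: [0.5862, 0.0001, 0.0013]
orientation: [180.0, -0.0, -174.4]
force: [0.4, 0.5, -0.8]
opening: 0.0579
```

Run:
```python
from h import *
from fit import box
d(.5868,.0002,.0,-174.4)
im=optics.snapshot('side');cv2.imwrite('pics/b3.png',im[:,:,::-1])
c=cv2.resize(im[130:240,190:310,::-1],None,fx=6,fy=5,interpolation=cv2.INTER_CUBIC)
a=np.radians(5.6)
for z in(.018,.046):
    q=np.array([(proj('side',P)+.5-[190,130])*[6,5] for P in box((.5868,.0002,a),.098,.058,z)]).round().astype(int);cv2.polylines(c,[q],True,(0,255,0),1)
q=np.array([(proj('side',P)+.5-[190,130])*[6,5] for P in box((.5868,.0002,a),.2,.1,.018)]).round().astype(int);cv2.polylines(c,[q],True,(255,255,0),1)
cv2.imwrite('pics/b3c.png',c)
```

```text
t 13.15 pos [0.5862 0.0001 0.0013] rpy [ 180.     -0.01 -174.45] open 0.0579 j [  19.1   23.7  -24.    -0.   -42.3 -103.5] F [ 0.4  0.5 -0.8]
 shift tool [-0.0006  0.0001  0.0013] norm 0.001
 turn units [ 0.    -0.002 -0.008]
```

View pics/b3c.png

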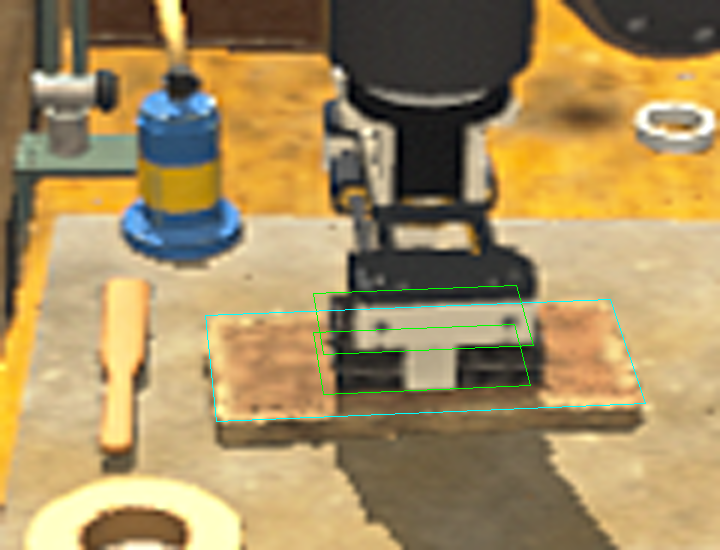

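servo_tool --rows '[[[0,0,0.001],[0,0,0],1],[[0,0,0.001],[0,0,0],1],[[0,0,0],[0,0,0],1]]'

```text
clock: 13.45
tool_pos: [0.5866, 0.0001, 0.0007]
orientation: [-180.0, 0.0, -174.4]
force: [-4.4, 1.0, 11.3]
opening: 0.0577
```

servo_tool --rows '[[[0,0,-0.004],[0,0,0],1],[[-0.005,0,0],[0,0,0],1],[[0,0,0.0015],[0,0,0],1],[[0,0,0.001],[0,0,0],1],[[0,0,0],[0,0,0],1]]'

```text
clock: 13.87
tool_pos: [0.5917, 0.0005, 0.0008]
orientation: [-180.0, 0.0, -174.4]
force: [0.6, 0.1, 0.3]
opening: 0.0576
```

```bash
cat > chk.py <<'E'
from h import *
from fit import box
import sys
d(.5868,.0002,.0,-174.4)
im=optics.snapshot('side');cv2.imwrite('pics/%s_raw.png'%sys.argv[1],im[:,:,::-1])
c=cv2.resize(im[130:240,190:310,::-1],None,fx=6,fy=5,interpolation=cv2.INTER_CUBIC)
a=np.radians(5.6)
for z in(.018,.046):
    q=np.array([(proj('side',P)+.5-[190,130])*[6,5] for P in box((.5868,.0002,a),.098,.058,z)]).round().astype(int);cv2.polylines(c,[q],True,(0,255,0),1)
q=np.array([(proj('side',P)+.5-[190,130])*[6,5] for P in box((.5868,.0002,a),.2,.1,.018)]).round().astype(int);cv2.polylines(c,[q],True,(255,255,0),1)
cv2.imwrite('pics/%s.png'%sys.argv[1],c)
E
python3 chk.py b4
```

```text
t 13.87 pos [0.5917 0.0005 0.0008] rpy [-180.      0.01 -174.45] open 0.0576 j [  19.    24.2  -23.3    0.   -42.5 -103.4] F [0.6 0.1 0.3]
 shift tool [0.0049 0.0001 0.0008] norm 0.005
 turn units [-0.001  0.002 -0.008]
```

View pics/b4.png

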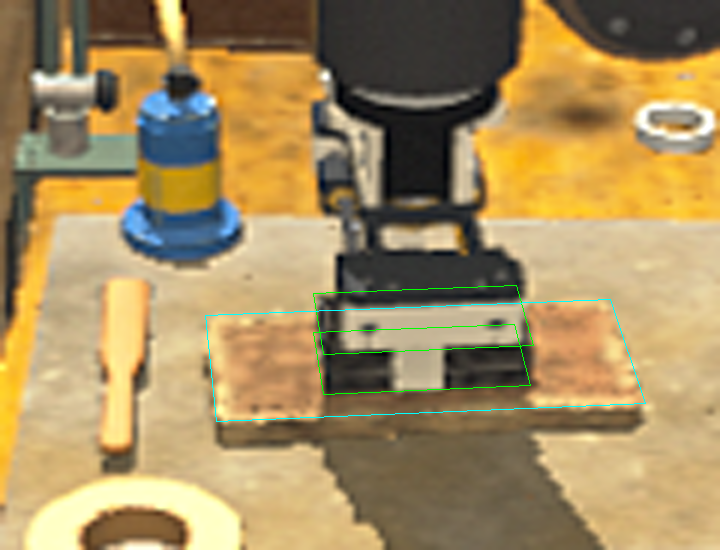

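servo_tool --rows '[[[0,0,0.0005],[0,0,0],1],[[0,0,0],[0,0,0],0.5],[[0,0,0],[0,0,0],0],[[0,0,0],[0,0,0],0],[[0,0,0],[0,0,0],0],[[0,0,0],[0,0,0],0],[[0,0,-0.01],[0,0,0],0],[[0,0,-0.02],[0,0,0],0],[[0,0,-0.02],[0,0,0],0],[[0,0,-0.02],[0,0,0],0],[[0,0,-0.02],[0,0,0],0]]'

```text
clock: 14.83
tool_pos: [0.5913, 0.0004, 0.0921]
orientation: [-180.0, 0.0, -174.5]
force: [0.4, 0.1, 0.4]
opening: 0.088
```

```bash
python3 chk.py b5; python3 -c "
from h import *
d(.4417,-.2725,.08,-110)"
```

```text
t 14.83 pos [0.5913 0.0004 0.0921] rpy [-180.      0.01 -174.45] open 0.0880 j [  19.    17.9  -18.3    0.   -53.8 -103.4] F [0.4 0.1 0.4]
 shift tool [0.0045 0.0002 0.0921] norm 0.092
 turn units [-0.     0.002 -0.009]
t 14.88 pos [0.5938 0.0007 0.0965] rpy [ 180.      0.35 -174.4 ] open 0.0874 j [ 1.900e+01  1.770e+01 -1.800e+01  1.000e-01 -5.400e+01 -1.034e+02] F [1.  0.6 3.6]
 shift tool [ 0.1781 -0.2571  0.0154] norm 0.313
 turn units [ -0.033   0.052 -10.733]
```

View pics/b5.png

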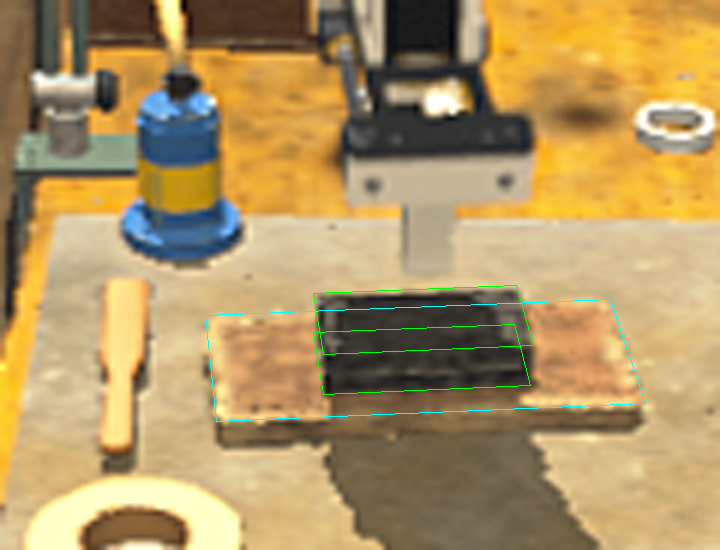

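servo_tool --rows '[[[0,0,0],[0,0,-1],0],[[0,0,0],[0,0,-1],0],[[0,0,0],[0,0,-1],0],[[0,0,0],[0,0,-1],0],[[0,0,0],[0,0,-1],0],[[0,0,0],[0,0,-1],0],[[0,0,0],[0,0,-1],0],[[0,0,0],[0,0,-1],0],[[0,0,0],[0,0,-1],0],[[0,0,0],[0,0,-1],0],[[0,0,0],[0,0,-1],0],[[0,0,0],[0,0,-1],0],[[0,0,0],[0,0,-1],0],[[0,0,0],[0,0,-1],0],[[0,0,0],[0,0,-1],0],[[0,0,0],[0,0,0],0]]'

```text
clock: 16.22
tool_pos: [0.5915, 0.0005, 0.091]
orientation: [-180.0, 0.0, -84.2]
force: [-0.0, -0.1, -0.1]
opening: 0.0873
```

```bash
python3 -c "
from h import *
d(.4417,-.2725,.08,-84.4)"
```

```text
t 16.22 pos [5.915e-01 5.000e-04 9.100e-02] rpy [-179.97    0.    -84.18] open 0.0873 j [ 19.   18.  -18.3   0.  -53.6 -13.2] F [-0.  -0.1 -0.1]
 shift tool [0.2564 0.1767 0.0109] norm 0.312
 turn units [-0.005  0.     0.037]
```

servo_tool --rows '[[[0.015,0.025,0],[0,0,0.04],0],[[0.015,0.025,0],[0,0,0],0],[[0.02,0.02,0],[0,0,0],0],[[0.025,0.015,0],[0,0,0],0],[[0.026,0.013,0.006],[0,0,0],0],[[0.026,0.013,0.006],[0,0,0],0],[[0.026,0.013,0.006],[0,0,0],0],[[0.026,0.013,0.006],[0,0,0],0],[[0.026,0.013,0.007],[0,0,0],0],[[0.026,0.013,0.007],[0,0,0],0],[[0.026,0.014,0.007],[0,0,0],0],[[0,0,0],[0,0,0],0],[[0,0,0],[0,0,0],0]]'

```text
clock: 17.3
tool_pos: [0.438, -0.2731, 0.0453]
orientation: [180.0, 0.0, -85.0]
force: [-0.2, -0.3, 0.7]
opening: 0.0877
```

Run:
```python
from h import *
d(.4417,-.2730,-.02,-84.4)
im=optics.snapshot('side');cv2.imwrite('pics/c1_raw.png',im[:,:,::-1]);it=optics.snapshot('top')
a=cv2.resize(im[120:180,270:340,::-1],(420,360),interpolation=cv2.INTER_CUBIC);b=cv2.resize(it[225:285,270:330,::-1],(360,360),interpolation=cv2.INTER_CUBIC)
cv2.imwrite('pics/c1.png',np.hstack([a,b]))
```

```text
t 17.30 pos [ 0.438  -0.2731  0.0453] rpy [ 1.7996e+02  1.0000e-02 -8.5040e+01] open 0.0877 j [-10.1  14.8 -30.6   0.  -44.7  15.1] F [-0.2 -0.3  0.7]
 shift tool [ 0.0003 -0.0038  0.0653] norm 0.065
 turn units [ 0.007  0.002 -0.107]
```

View pics/c1.png

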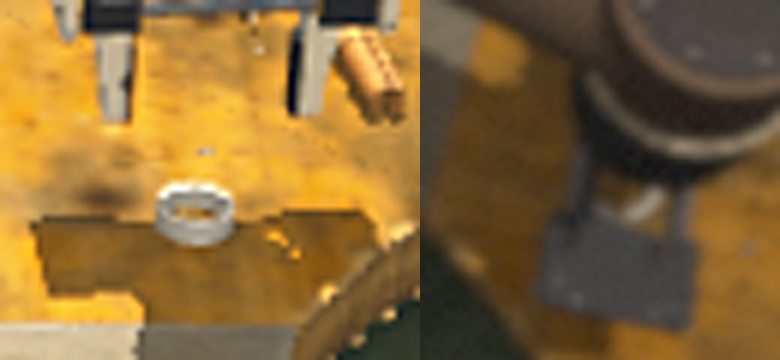

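servo_tool --rows '[[[0,-0.004,0.01],[0,0,-0.1],0],[[0,0,0.015],[0,0,0],0],[[0,0,0.015],[0,0,0],0],[[0,0,0.012],[0,0,0],0],[[0,0,0.008],[0,0,0],0],[[0,0,0.004],[0,0,0],0],[[0,0,0.001],[0,0,0],0],[[0,0,0],[0,0,0],0]]'

```text
clock: 18.07
tool_pos: [0.4433, -0.2712, -0.0196]
orientation: [180.0, -0.0, -84.1]
force: [-1.0, -0.0, 0.3]
opening: 0.0876
```

Run:
```python
from h import *
d(.4417,-.2730,-.02,-84.4)
im=optics.snapshot('side')
a=cv2.resize(im[120:180,270:340,::-1],(770,590),interpolation=cv2.INTER_CUBIC)
cv2.imwrite('pics/c2.png',a)
```

```text
t 18.07 pos [ 0.4433 -0.2712 -0.0196] rpy [179.99  -0.   -84.05] open 0.0876 j [ -9.8  20.6 -33.6   0.  -35.8  15.7] F [-1.  -0.   0.3]
 shift tool [0.0016 0.0018 0.0005] norm 0.002
 turn units [ 0.001 -0.001  0.058]
```

View pics/c2.png

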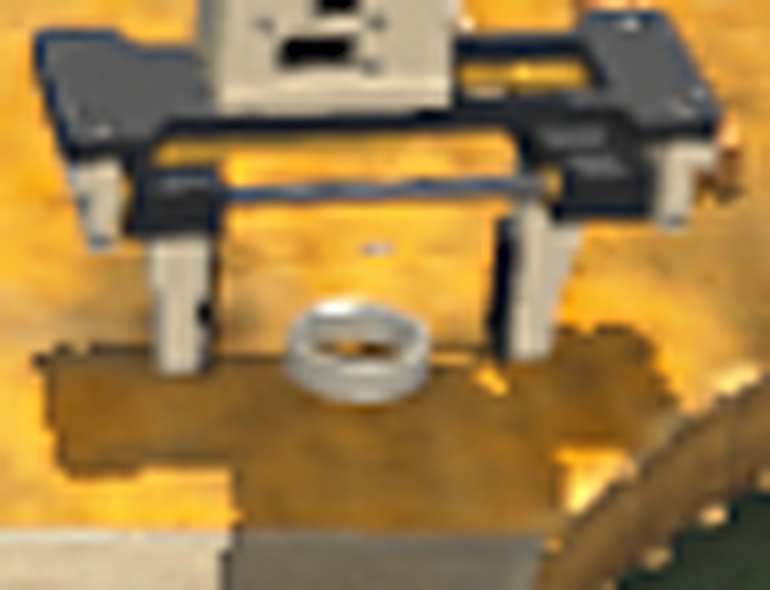

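servo_tool --rows '[[[0.0015,0.0015,0.002],[0,0,0.05],0],[[0,0,0],[0,0,0],0.3],[[0,0,0],[0,0,0],0.6],[[0,0,0],[0,0,0],1],[[0,0,0],[0,0,0],1],[[0,0,0],[0,0,0],1],[[0,0,0],[0,0,0],1],[[0,0,0],[0,0,0],1],[[0,0,0],[0,0,0],1]]'

```text
clock: 18.87
tool_pos: [0.4416, -0.2731, -0.0215]
orientation: [180.0, 0.0, -84.4]
force: [-0.4, -0.4, 0.8]
opening: 0.0428
```

Run:
```python
from h import *
d(.4417,-.2730,-.02,-84.4)
im=optics.snapshot('side');it=optics.snapshot('top')
a=cv2.resize(im[120:180,270:340,::-1],(420,360),interpolation=cv2.INTER_CUBIC);b=cv2.resize(it[225:285,270:330,::-1],(360,360),interpolation=cv2.INTER_CUBIC)
cv2.imwrite('pics/c3.png',np.hstack([a,b]))
```

```text
t 18.87 pos [ 0.4416 -0.2731 -0.0215] rpy [179.99   0.   -84.39] open 0.0428 j [-10.1  20.8 -33.7   0.  -35.5  15.7] F [-0.4 -0.4  0.8]
 shift tool [-0.0001 -0.0001 -0.0015] norm 0.002
 turn units [0.001 0.    0.001]
```

View pics/c3.png

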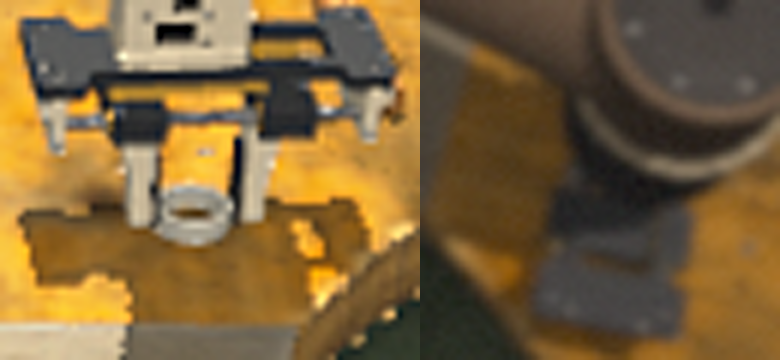

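servo_tool --rows '[[[0,0,-0.005],[0,0,0],1],[[0,0,-0.015],[0,0,0],1],[[0,0,-0.02],[0,0,0],1],[[0,0,-0.02],[0,0,0],1],[[0,0,-0.02],[0,0,0],1],[[0,0,-0.02],[0,0,0],1],[[0,0,0],[0,0,0],1]]'

```text
clock: 19.55
tool_pos: [0.4441, -0.274, 0.0827]
orientation: [-179.7, -0.2, -84.3]
force: [0.7, -0.3, -0.0]
opening: 0.0428
```

Run:
```python
from h import *
d(.5868,.0002,.08,-84.4)
im=optics.snapshot('side');u,v=proj('side',[.4416,-.2731,.11]).astype(int);print(u,v)
a=cv2.resize(im[v-35:v+35,u-35:u+35,::-1],(700,600),interpolation=cv2.INTER_CUBIC)
cv2.imwrite('pics/c4.png',a)
```

```text
t 19.55 pos [ 0.4441 -0.274   0.0827] rpy [-1.7966e+02 -1.5000e-01 -8.4350e+01] open 0.0428 j [-10.1  12.3 -27.9   0.1 -49.5  15.7] F [ 0.7 -0.3 -0. ]
 shift tool [-0.2588 -0.169   0.003 ] norm 0.309
 turn units [-0.056 -0.026  0.009]
304 127
```

View pics/c4.png

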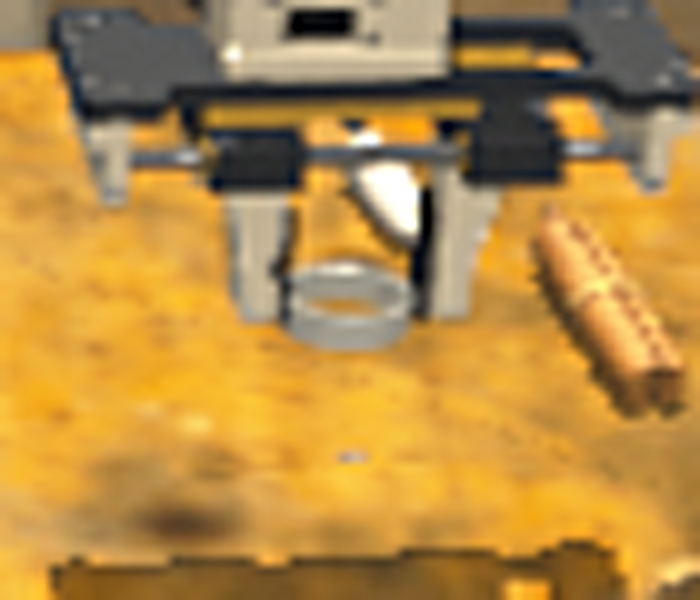

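servo_tool --rows '[[[-0.026,-0.013,0],[0,0,0],1],[[-0.026,-0.013,0],[0,0,0],1],[[-0.026,-0.013,0],[0,0,0],1],[[-0.026,-0.013,0],[0,0,0],1],[[-0.026,-0.013,0],[0,0,0],1],[[-0.026,-0.013,0],[0,0,0],1],[[-0.026,-0.013,0],[0,0,0],1],[[-0.025,-0.015,0],[0,0,0],1],[[-0.02,-0.02,0],[0,0,0],1],[[-0.015,-0.025,0],[0,0,0],1],[[-0.017,-0.018,0],[0,0,0],1],[[0,0,0],[0,0,0],1],[[0,0,0],[0,0,0],1]]'

```text
clock: 20.68
tool_pos: [0.5843, 0.0019, 0.0771]
orientation: [179.9, -0.0, -84.3]
force: [-1.0, -0.1, -1.3]
opening: 0.0424
```

Run:
```python
from h import *
d(.5868,.0002,.03,-84.4)
```

```text
t 20.68 pos [0.5843 0.0019 0.0771] rpy [ 1.7988e+02 -1.0000e-02 -8.4320e+01] open 0.0424 j [ 19.3  18.3 -20.   -0.  -51.8 -13.7] F [-1.  -0.1 -1.3]
 shift tool [ 0.002  -0.0024  0.0471] norm 0.047
 turn units [ 0.019 -0.002  0.013]
```

Descend to about 5 mm above the block and look.

servo_tool --rows '[[[0.002,-0.002,0.012],[0,0,0],1],[[0,0,0.015],[0,0,0],1],[[0,0,0.012],[0,0,0],1],[[0,0,0.008],[0,0,0],1],[[0,0,0],[0,0,0],1],[[0,0,0],[0,0,0],1]]'

```text
clock: 21.18
tool_pos: [0.586, -0.0014, 0.0309]
orientation: [179.9, -0.0, -84.4]
force: [-0.1, 0.3, -0.3]
opening: 0.0428
```

```bash
cat > chk2.py <<'E'
from h import *
from fit import box
import sys
def ring(x,y,z,r):
    t=np.linspace(0,2*np.pi,40);return [(x+r*np.cos(k),y+r*np.sin(k),z) for k in t]
d(.5868,.0002,.0245,-84.4)
zc=float(sys.argv[2])
im=optics.snapshot('side');cv2.imwrite('pics/%s_raw.png'%sys.argv[1],im[:,:,::-1])
X0,Y0,S=210,140,10
c=cv2.resize(im[140:200,210:290,::-1],None,fx=S,fy=S,interpolation=cv2.INTER_CUBIC)
a=np.radians(5.6)
pl=lambda L,col:cv2.polylines(c,[np.array([(proj('side',P)+.5-[X0,Y0])*S for P in L]).round().astype(int)],True,col,1)
pl(box((.5868,.0002,a),.098,.058,.046),(0,255,0))
pl(ring(.5868,.0002,zc,.022),(255,255,0));pl(ring(.5868,.0002,zc+.014,.022),(255,0,255))
cv2.imwrite('pics/%s.png'%sys.argv[1],c)
E
python3 chk2.py d1 .051
```

```text
t 21.18 pos [ 0.586  -0.0014  0.0309] rpy [179.92  -0.02 -84.43] open 0.0428 j [ 19.   21.6 -22.5   0.  -46.  -13.4] F [-0.1  0.3 -0.3]
 shift tool [-0.0015 -0.0009  0.0064] norm 0.007
 turn units [ 0.014 -0.004 -0.005]
```

View pics/d1.png

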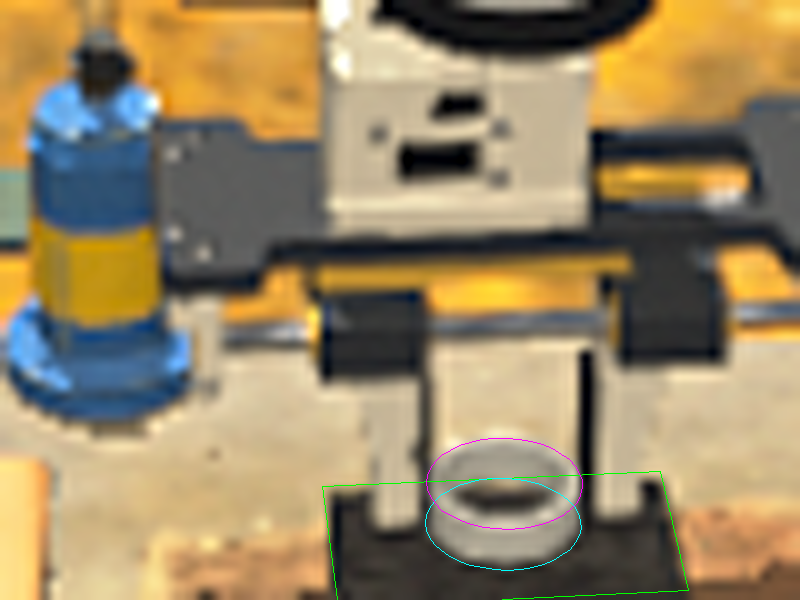

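servo_tool --rows '[[[0,-0.0005,0.002],[0,0,0],1],[[0,0,0.002],[0,0,0],1],[[0,0,0.001],[0,0,0],1],[[0,0,0.001],[0,0,0],1],[[0,0,0],[0,0,0],1]]'

```text
clock: 21.65
tool_pos: [0.5872, -0.0006, 0.0254]
orientation: [-180.0, 0.0, -84.4]
force: [-0.5, 0.3, 0.2]
opening: 0.0427
```

servo_tool --rows '[[[0,0,0.001],[0,0,0],1],[[0,0,0.0005],[0,0,0],1],[[0,0,0],[0,0,0],1]]'

```text
clock: 21.9
tool_pos: [0.5874, -0.0006, 0.0247]
orientation: [-180.0, -0.0, -84.4]
force: [-1.0, 0.3, 5.1]
opening: 0.0427
```

servo_tool --rows '[[[0,0,0],[0,0,0],0.7],[[0,0,0],[0,0,0],0.4],[[0,0,0],[0,0,0],0.1],[[0,0,0],[0,0,0],0],[[0,0,0],[0,0,0],0],[[0,0,0],[0,0,0],0],[[0,0,-0.01],[0,0,0],0],[[0,0,-0.02],[0,0,0],0],[[0,0,-0.02],[0,0,0],0],[[0,0,-0.02],[0,0,0],0],[[0,0,0],[0,0,0],0],[[0,0,0],[0,0,0],0]]'

```text
clock: 22.9
tool_pos: [0.5882, -0.0003, 0.096]
orientation: [-179.8, 0.0, -84.4]
force: [-0.2, -0.3, -0.1]
opening: 0.0876
```

```bash
python3 chk2.py d2 .046; python3 -c "
from h import *
d(.5865,-.293,.08,-84.4)
for p in((152,255),(133,150)):print(at_z('side',190+p[0]/5,90+p[1]/5,.15))"
```

```text
t 22.90 pos [ 0.5882 -0.0003  0.096 ] rpy [-179.81    0.04  -84.39] open 0.0876 j [ 19.   17.3 -18.6   0.  -53.9 -13.4] F [-0.2 -0.3 -0.1]
 shift tool [-0.0006  0.0016  0.0715] norm 0.071
 turn units [-0.032  0.006  0.002]
t 22.95 pos [ 5.874e-01 -5.000e-04  9.480e-02] rpy [-1.7993e+02  3.0000e-02 -8.4400e+01] open 0.0874 j [ 19.   17.4 -18.7  -0.  -53.9 -13.4] F [0.2 0.5 0.4]
 shift tool [0.291  0.0294 0.0146] norm 0.293
 turn units [-0.012  0.005 -0.   ]
[ 0.70167976 -0.11148102  0.15      ]
[ 0.72037375 -0.24099906  0.15      ]
```

View pics/d2.png

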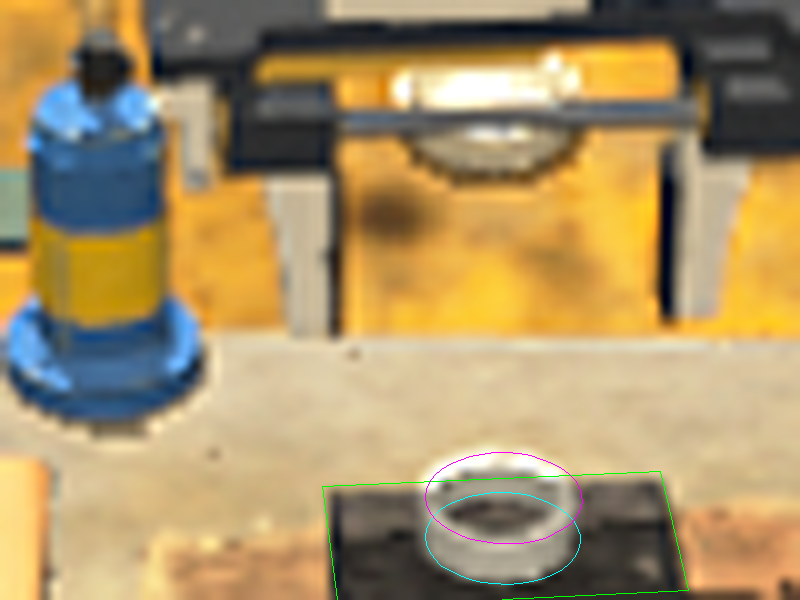

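servo_tool --rows '[[[0.012,0.022,0],[0,0,0],0],[[0.018,0.022,0],[0,0,0],0],[[0.024,0.015,0],[0,0,0],0],[[0.025,0.01,0],[0,0,0],0],[[0.025,0.008,0],[0,0,0],0],[[0.025,0.005,0],[0,0,0],0],[[0.024,0,0],[0,0,0],0],[[0.024,-0.008,0],[0,0,0],0],[[0.023,-0.009,0],[0,0,0],0],[[0.023,-0.009,0],[0,0,0],0],[[0.023,-0.009,0],[0,0,0],0],[[0.023,-0.009,0],[0,0,0],0],[[0.022,-0.009,0],[0,0,0],0],[[0,0,0],[0,0,0],0],[[0,0,0],[0,0,0],0]]'

```text
clock: 24.2
tool_pos: [0.586, -0.2938, 0.0922]
orientation: [179.9, 0.1, -84.5]
force: [-0.7, 0.4, -0.3]
opening: 0.0873
```

Run:
```python
from h import *
d(.5865,-.293,.03,-84.4)
im=optics.snapshot('side');it=optics.snapshot('top');cv2.imwrite('pics/e1_raw.png',im[:,:,::-1])
a=cv2.resize(im[95:175,220:300,::-1],(400,400),interpolation=cv2.INTER_CUBIC);b=cv2.resize(it[180:260,280:360,::-1],(400,400),interpolation=cv2.INTER_CUBIC)
cv2.imwrite('pics/e1.png',np.hstack([a,b]))
```

```text
t 24.20 pos [ 0.586  -0.2938  0.0922] rpy [ 1.7986e+02  5.0000e-02 -8.4510e+01] open 0.0873 j [ -9.6  23.5  -9.6  -0.  -57.1  15.1] F [-0.7  0.4 -0.3]
 shift tool [-0.0007 -0.0007  0.0622] norm 0.062
 turn units [ 0.024  0.009 -0.018]
```

View pics/e1.png

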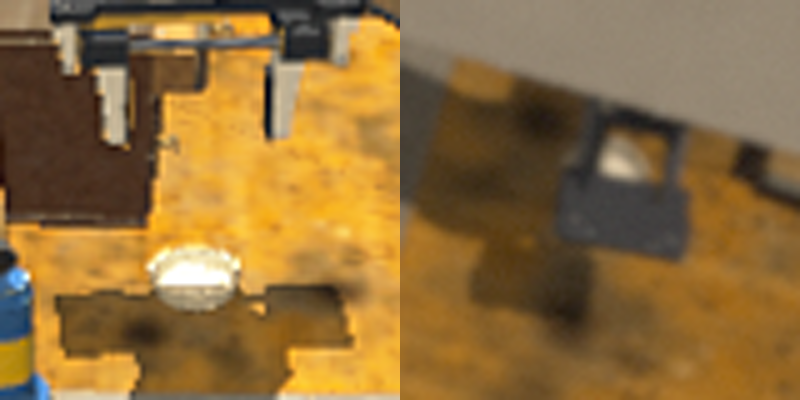

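servo_tool --rows '[[[0,0,0.015],[0,0,0],0],[[0,0,0.02],[0,0,0],0],[[0,0,0.02],[0,0,0],0],[[0,0,0.02],[0,0,0],0],[[0,0,0.015],[0,0,0],0],[[0,0,0.01],[0,0,0],0],[[0,0,0.006],[0,0,0],0],[[0,0,0.003],[0,0,0],0],[[0,0,0],[0,0,0],0]]'

```text
clock: 25.05
tool_pos: [0.5868, -0.2927, -0.0151]
orientation: [180.0, 0.0, -84.4]
force: [-0.2, -0.1, 0.1]
opening: 0.0876
```

Run:
```python
from h import *
d(.5865,-.293,-.0185,-84.4)
im=optics.snapshot('side')
a=cv2.resize(im[95:175,210:310,::-1],(750,600),interpolation=cv2.INTER_CUBIC)
cv2.imwrite('pics/e2.png',a)
```

```text
t 25.05 pos [ 0.5868 -0.2927 -0.0151] rpy [179.99   0.   -84.36] open 0.0876 j [ -9.5  30.  -15.3   0.  -44.7  15.1] F [-0.2 -0.1  0.1]
 shift tool [0.0003 0.0003 0.0034] norm 0.003
 turn units [0.002 0.    0.006]
```

View pics/e2.png

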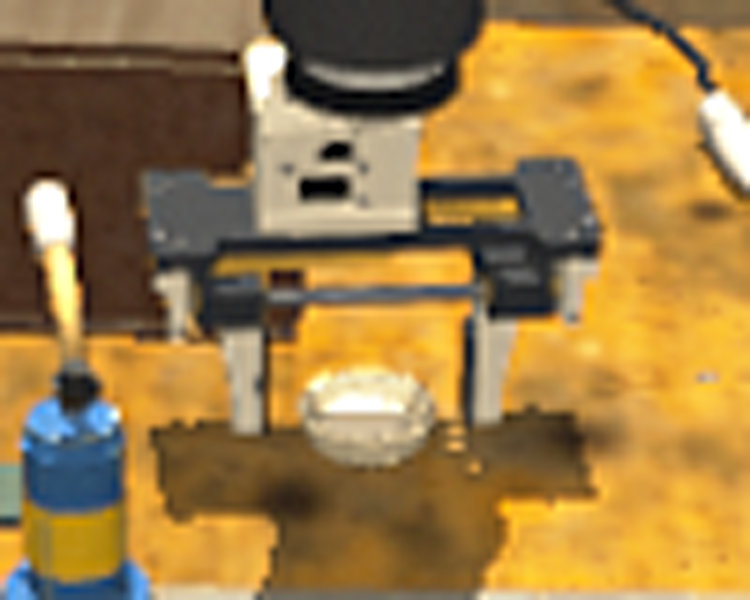

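Good. Lower 4 mm more and close.

servo_tool --rows '[[[0,0,0.003],[0,0,0],0],[[0,0,0.001],[0,0,0],0.2],[[0,0,0],[0,0,0],0.5],[[0,0,0],[0,0,0],1],[[0,0,0],[0,0,0],1],[[0,0,0],[0,0,0],1],[[0,0,0],[0,0,0],1]]'

```text
clock: 25.68
tool_pos: [0.5868, -0.2932, -0.0188]
orientation: [-180.0, -0.0, -84.4]
force: [-0.4, 0.3, 1.2]
opening: 0.0585
```

Run:
```python
from h import *
d(.5865,-.293,-.0185,-84.4)
```

```text
t 25.68 pos [ 0.5868 -0.2932 -0.0188] rpy [-1.800e+02 -1.000e-02 -8.439e+01] open 0.0585 j [ -9.5  30.3 -15.4   0.  -44.3  15.1] F [-0.4  0.3  1.2]
 shift tool [-0.0002  0.0002 -0.0003] norm 0.000
 turn units [-0.    -0.001  0.001]
```

servo_tool --rows '[[[0,0,-0.005],[0,0,0],1],[[0,0,-0.015],[0,0,0],1],[[0,0,-0.02],[0,0,0],1],[[0,0,-0.02],[0,0,0],1],[[0,0,-0.02],[0,0,0],1],[[0,0,-0.02],[0,0,0],1],[[0,0,0],[0,0,0],1]]'

```text
clock: 26.27
tool_pos: [0.5893, -0.294, 0.086]
orientation: [-179.6, -0.2, -84.3]
force: [0.6, -1.0, 1.2]
opening: 0.059
```

Run:
```python
from h import *
d(.52,-.15,.08,-84.4)
im=optics.snapshot('side')
a=cv2.resize(im[75:155,210:310,::-1],(750,600),interpolation=cv2.INTER_CUBIC)
cv2.imwrite('pics/e3.png',a)
```

```text
t 26.27 pos [ 0.5893 -0.294   0.086 ] rpy [-1.7964e+02 -1.7000e-01 -8.4350e+01] open 0.0590 j [ -9.5  23.7 -10.2   0.1 -55.7  15.1] F [ 0.6 -1.   1.2]
 shift tool [-0.1501  0.0549  0.0052] norm 0.160
 turn units [-0.06  -0.028  0.008]
```

View pics/e3.png

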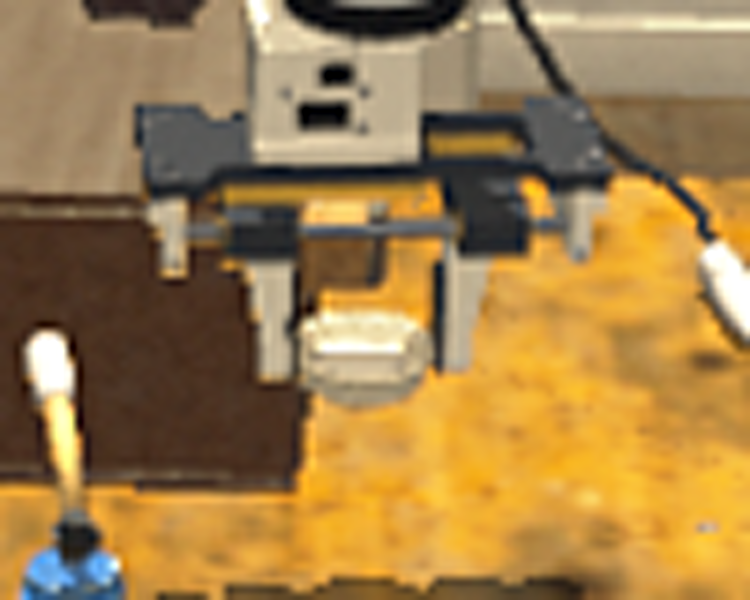

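servo_tool --rows '[[[-0.025,0.009,0],[0,0,0],1],[[-0.025,0.009,0],[0,0,0],1],[[-0.025,0.009,0],[0,0,0],1],[[-0.025,0.009,0],[0,0,0],1],[[-0.025,0.009,0],[0,0,0],1],[[-0.025,0.009,0],[0,0,0],1],[[-0.024,0,0],[0,0,0],1],[[-0.024,0,0],[0,0,0],1],[[-0.024,0,0],[0,0,0],1],[[-0.025,0,0],[0,0,0],1],[[-0.025,0,0],[0,0,0],1],[[-0.025,0,0],[0,0,0],1],[[-0.024,0,0],[0,0,0],1],[[-0.02,-0.013,0],[0,0,0],1],[[-0.02,-0.014,0],[0,0,0],1],[[-0.02,-0.014,0],[0,0,0],1],[[-0.02,-0.014,0],[0,0,0],1],[[-0.02,-0.014,0],[0,0,0],1],[[-0.016,-0.014,0],[0,0,0],1],[[0,0,0],[0,0,0],1]]'

```text
clock: 27.98
tool_pos: [0.5747, 0.1474, 0.08]
orientation: [-180.0, -0.0, -84.3]
force: [1.4, -0.6, -1.1]
opening: 0.0587
```

Run:
```python
from h import *
d(.5728,.143,-.0155,-84.4)
im=optics.snapshot('side');cv2.imwrite('pics/e4_raw.png',im[:,:,::-1])
a=cv2.resize(im[130:280,170:350,::-1],(720,600),interpolation=cv2.INTER_CUBIC)
cv2.imwrite('pics/e4.png',a)
```

```text
t 27.98 pos [0.5747 0.1474 0.08  ] rpy [-1.7998e+02 -1.0000e-02 -8.4280e+01] open 0.0587 j [ 33.3  18.8 -18.8   0.  -52.3 -27.6] F [ 1.4 -0.6 -1.1]
 shift tool [0.0042 0.0024 0.0955] norm 0.096
 turn units [-0.004 -0.002  0.021]
```

View pics/e4.png

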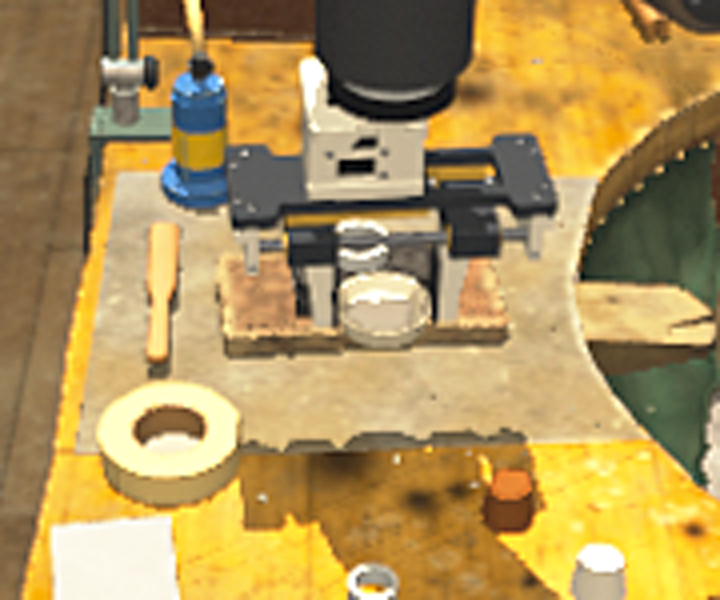

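servo_tool --rows '[[[0.004,0.002,0.015],[0,0,0],1],[[0,0,0.02],[0,0,0],1],[[0,0,0.02],[0,0,0],1],[[0,0,0.018],[0,0,0],1],[[0,0,0.012],[0,0,0],1],[[0,0,0.006],[0,0,0],1],[[0,0,0],[0,0,0],1],[[0,0,0],[0,0,0],1]]'

```text
clock: 28.7
tool_pos: [0.5711, 0.1401, -0.01]
orientation: [180.0, -0.0, -84.4]
force: [0.8, -0.2, -1.0]
opening: 0.0588
```

```bash
cat > chk3.py <<'E'
from h import *
import sys
tag,x,y,z0,h,r0,r1=sys.argv[1],*map(float,sys.argv[2:8])
def ring(x,y,z,r):
    t=np.linspace(0,2*np.pi,60);return [(x+r*np.cos(k),y+r*np.sin(k),z) for k in t]
d(x,y,z0-.0188,-84.4)
im=optics.snapshot('side');cv2.imwrite('pics/%s_raw.png'%tag,im[:,:,::-1])
u,v=proj('side',[x,y,z0]).astype(int);X0,Y0,S=u-40,v-35,9
c=cv2.resize(im[Y0:Y0+60,X0:X0+80,::-1],None,fx=S,fy=S,interpolation=cv2.INTER_CUBIC)
pl=lambda L,col:cv2.polylines(c,[np.array([(proj('side',P)+.5-[X0,Y0])*S for P in L]).round().astype(int)],True,col,1)
pl(ring(x,y,z0,r0),(255,255,0));pl(ring(x,y,z0+h,r1),(255,0,255))
cv2.imwrite('pics/%s.png'%tag,c)
E
python3 chk3.py e5 .5728 .143 .0085 .018 .028 .031
```

```text
t 28.70 pos [ 0.5711  0.1401 -0.01  ] rpy [ 1.7997e+02 -2.0000e-02 -8.4400e+01] open 0.0588 j [ 32.8  24.8 -24.2   0.  -41.  -27.2] F [ 0.8 -0.2 -1. ]
 shift tool [-0.0028 -0.002   0.0003] norm 0.003
 turn units [ 0.005 -0.004 -0.001]
```

View pics/e5.png

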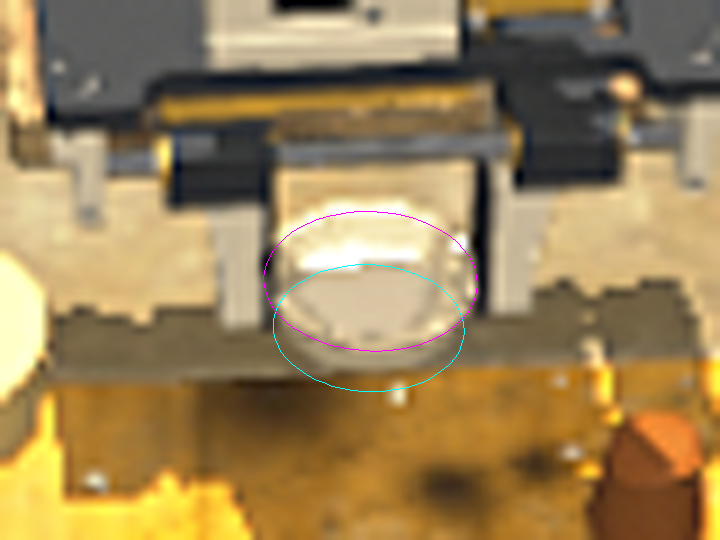

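servo_tool --rows '[[[-0.003,-0.002,0.003],[0,0,0],1],[[0,0,0.003],[0,0,0],1],[[0,0,0.001],[0,0,0],1],[[0,0,0],[0,0,0],1],[[0,0,0],[0,0,0],1]]'

```text
clock: 29.17
tool_pos: [0.573, 0.1437, -0.017]
orientation: [180.0, -0.0, -84.4]
force: [0.7, 0.4, -0.5]
opening: 0.0587
```

```bash
python3 chk3.py e6 .5728 .143 .0015 .018 .028 .031
```

```text
t 29.17 pos [ 0.573   0.1437 -0.017 ] rpy [180.    -0.   -84.39] open 0.0587 j [ 33.   25.5 -24.2  -0.  -40.3 -27.4] F [ 0.7  0.4 -0.5]
 shift tool [0.0007 0.0002 0.0003] norm 0.001
 turn units [ 0.    -0.     0.002]
```

View pics/e6.png

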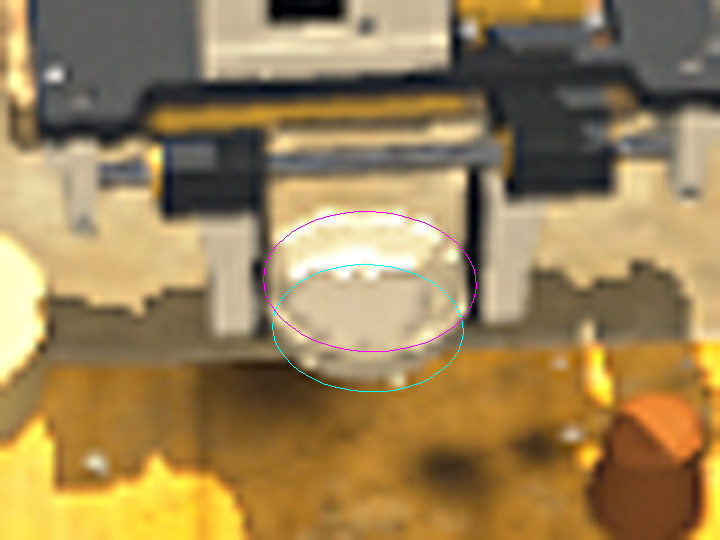

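servo_tool --rows '[[[-0.002,0.001,0.001],[0,0,0],1],[[0,0,0.001],[0,0,0],1],[[0,0,0],[0,0,0],1],[[0,0,0],[0,0,0],1]]'

```text
clock: 29.55
tool_pos: [0.5719, 0.1458, -0.0189]
orientation: [-180.0, 0.0, -84.4]
force: [-1.0, 0.5, 1.6]
opening: 0.059
```

Open, retreat up, look.

servo_tool --rows '[[[0,0,0.0005],[0,0,0],0.8],[[0,0,0],[0,0,0],0.4],[[0,0,0],[0,0,0],0],[[0,0,0],[0,0,0],0],[[0,0,0],[0,0,0],0],[[0,0,0],[0,0,0],0],[[0,0,-0.01],[0,0,0],0],[[0,0,-0.02],[0,0,0],0],[[0,0,-0.025],[0,0,0],0],[[0,0,-0.03],[0,0,0],0],[[0,0,-0.03],[0,0,0],0],[[0,0,0],[0,0,0],0]]'

```text
clock: 30.55
tool_pos: [0.5755, 0.147, 0.1026]
orientation: [-179.5, 0.2, -84.3]
force: [1.1, -0.2, 0.5]
opening: 0.0877
```

```bash
python3 chk3.py e7 .5728 .143 .0 .018 .028 .031; python3 -c "
from h import *
d(.445,.281,.08,-54)"
```

```text
t 30.55 pos [0.5755 0.147  0.1026] rpy [-1.7946e+02  1.6000e-01 -8.4320e+01] open 0.0877 j [ 33.2  17.2 -17.8   0.1 -54.4 -27.6] F [ 1.1 -0.2  0.5]
 shift tool [0.0041 0.0042 0.1213] norm 0.121
 turn units [-0.09   0.027  0.013]
t 30.60 pos [0.5742 0.1467 0.0999] rpy [-1.7961e+02  1.5000e-01 -8.4360e+01] open 0.0876 j [ 33.2  17.4 -18.    0.1 -54.2 -27.6] F [-0.7  1.2 -1. ]
 shift tool [-0.1463  0.1155  0.0195] norm 0.187
 turn units [-0.07   0.008 -5.06 ]
```

View pics/e7.png

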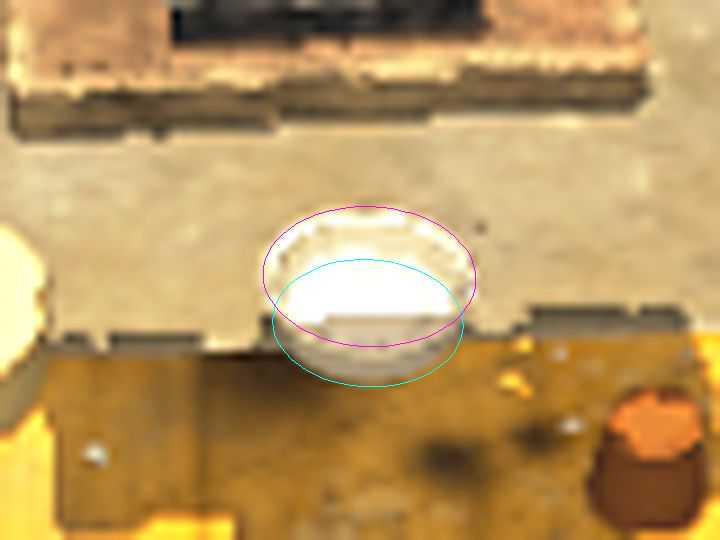

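servo_tool --rows '[[[0,0,0],[0,0,-1],0],[[0,0,0],[0,0,-1],0],[[0,0,0],[0,0,-1],0],[[0,0,0],[0,0,-1],0],[[0,0,0],[0,0,-1],0],[[0,0,0],[0,0,0],0]]'

```text
clock: 31.1
tool_pos: [0.5715, 0.1454, 0.0951]
orientation: [180.0, 0.0, -54.1]
force: [-0.1, -0.7, -0.7]
opening: 0.0876
```

```bash
python3 -c "
from h import *
d(.445,.281,.06,-54)"
```

```text
t 31.10 pos [0.5715 0.1454 0.0951] rpy [ 1.7995e+02  1.0000e-02 -5.4130e+01] open 0.0876 j [ 33.2  17.7 -18.2  -0.  -54.2   2.6] F [-0.1 -0.7 -0.7]
 shift tool [-0.184   0.023   0.0351] norm 0.189
 turn units [ 0.008  0.002 -0.022]
```

servo_tool --rows '[[[-0.023,0.003,0],[0,0,0],0],[[-0.023,0.003,0],[0,0,0],0],[[-0.023,0.003,0.005],[0,0,0],0],[[-0.023,0.003,0.005],[0,0,0],0],[[-0.023,0.003,0.005],[0,0,0],0],[[-0.023,0.003,0.005],[0,0,0],0],[[-0.023,0.003,0.005],[0,0,0],0],[[-0.023,0.002,0.005],[0,0,0],0],[[0,0,0],[0,0,0],0],[[0,0,0],[0,0,0],0]]'

```text
clock: 31.93
tool_pos: [0.4452, 0.2823, 0.0652]
orientation: [180.0, -0.0, -54.4]
force: [0.9, 0.3, 0.7]
opening: 0.0878
```

Run:
```python
from h import *
d(.445,.281,-.0155,-54)
im=optics.snapshot('side');it=optics.snapshot('top');cv2.imwrite('pics/f1_raw.png',im[:,:,::-1])
u,v=proj('side',[.445,.281,.02]).astype(int);a=cv2.resize(im[v-50:v+30,u-40:u+40,::-1],(400,400),interpolation=cv2.INTER_CUBIC)
u,v=proj('top',[.445,.281,.02]).astype(int);b=cv2.resize(it[v-40:v+40,u-40:u+40,::-1],(400,400),interpolation=cv2.INTER_CUBIC)
cv2.imwrite('pics/f1.png',np.hstack([a,b]))
```

```text
t 31.93 pos [0.4452 0.2823 0.0652] rpy [ 1.7995e+02 -1.0000e-02 -5.4450e+01] open 0.0878 j [ 53.7  14.2 -28.   -0.  -47.8 -18.2] F [0.9 0.3 0.7]
 shift tool [0.0009 0.0008 0.0807] norm 0.081
 turn units [ 0.008 -0.002 -0.075]
```

View pics/f1.png

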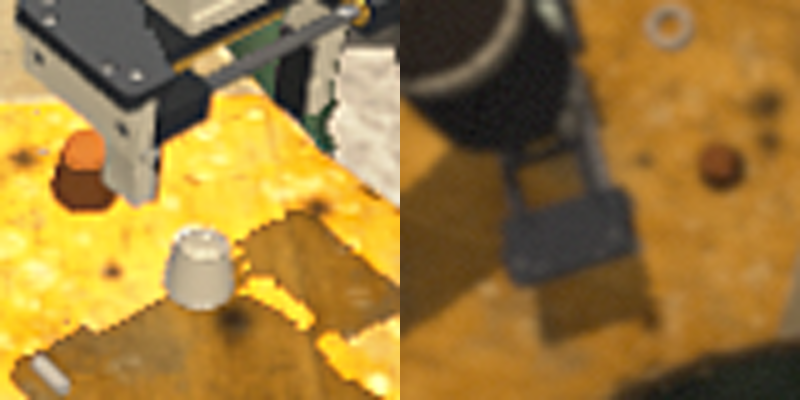

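servo_tool --rows '[[[0.001,0.001,0.015],[0,0,-0.07],0],[[0,0,0.018],[0,0,0],0],[[0,0,0.018],[0,0,0],0],[[0,0,0.015],[0,0,0],0],[[0,0,0.01],[0,0,0],0],[[0,0,0.005],[0,0,0],0],[[0,0,0.001],[0,0,0],0],[[0,0,0],[0,0,0],0]]'

```text
clock: 32.7
tool_pos: [0.4462, 0.2803, -0.0164]
orientation: [180.0, -0.0, -54.0]
force: [0.9, 0.8, 0.6]
opening: 0.0877
```

Run:
```python
from h import *
d(.445,.281,-.0195,-54)
im=optics.snapshot('side')
u,v=proj('side',[.445,.281,.02]).astype(int);a=cv2.resize(im[v-40:v+40,u-50:u+50,::-1],(750,600),interpolation=cv2.INTER_CUBIC)
cv2.imwrite('pics/f2.png',a)
```

```text
t 32.70 pos [ 0.4462  0.2803 -0.0164] rpy [ 1.800e+02 -1.000e-02 -5.401e+01] open 0.0877 j [ 53.5  20.9 -32.5   0.  -36.6 -17.5] F [0.9 0.8 0.6]
 shift tool [-0.0013  0.0005  0.0031] norm 0.003
 turn units [ 0.    -0.001 -0.002]
```

View pics/f2.png

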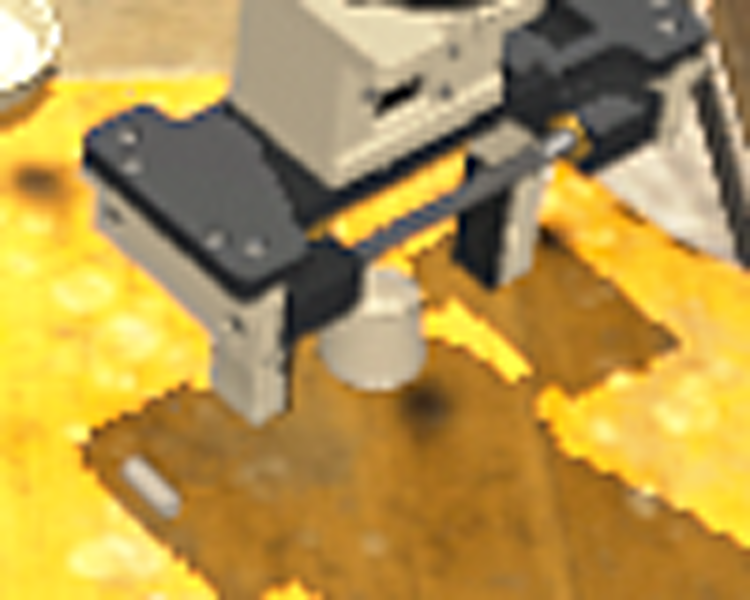

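servo_tool --rows '[[[-0.001,0,0.0025],[0,0,0],0],[[0,0,0],[0,0,0],0.3],[[0,0,0],[0,0,0],0.6],[[0,0,0],[0,0,0],1],[[0,0,0],[0,0,0],1],[[0,0,0],[0,0,0],1],[[0,0,0],[0,0,0],1],[[0,0,0],[0,0,0],1],[[0,0,0],[0,0,0],1]]'

```text
clock: 33.5
tool_pos: [0.4452, 0.2812, -0.019]
orientation: [-180.0, 0.0, -54.0]
force: [-0.7, -0.2, 0.2]
opening: 0.0402
```

Run:
```python
from h import *
d(.445,.281,-.0195,-54)
im=optics.snapshot('side')
u,v=proj('side',[.445,.281,.02]).astype(int);a=cv2.resize(im[v-40:v+40,u-50:u+50,::-1],(750,600),interpolation=cv2.INTER_CUBIC)
cv2.imwrite('pics/f3.png',a)
```

```text
t 33.50 pos [ 0.4452  0.2812 -0.019 ] rpy [-180.      0.    -53.97] open 0.0402 j [ 53.6  21.1 -32.7  -0.  -36.2 -17.6] F [-0.7 -0.2  0.2]
 shift tool [0.     0.0003 0.0005] norm 0.001
 turn units [-0.     0.     0.005]
```

View pics/f3.png

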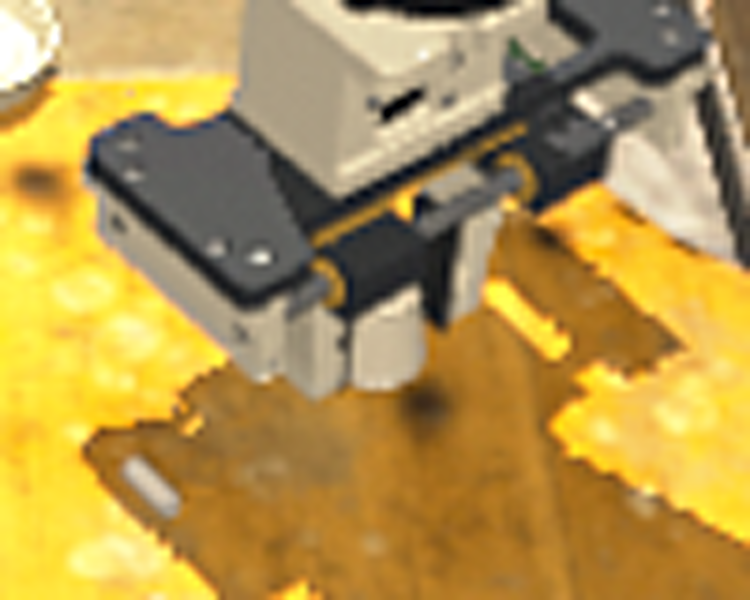

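Still closing; wait.

servo_tool --rows '[[[0,0,0],[0,0,0],1],[[0,0,0],[0,0,0],1],[[0,0,0],[0,0,0],1],[[0,0,0],[0,0,0],1]]'

```text
clock: 33.88
tool_pos: [0.4452, 0.2811, -0.0191]
orientation: [180.0, -0.0, -54.0]
force: [0.3, -0.4, -1.2]
opening: 0.0303
```

servo_tool --rows '[[[0,0,-0.003],[0,0,0],1],[[0,0,-0.007],[0,0,0],1],[[0,0,-0.01],[0,0,0],1],[[0,0,0],[0,0,0],1]]'

```text
clock: 34.22
tool_pos: [0.4462, 0.2823, 0.0032]
orientation: [-179.8, 0.0, -53.9]
force: [-0.2, 1.2, 0.0]
opening: 0.0302
```

Run:
```python
from h import *
d(.445,.281,-.0195,-84.4)
im=optics.snapshot('side')
u,v=proj('side',[.445,.281,.02]).astype(int);a=cv2.resize(im[v-40:v+40,u-50:u+50,::-1],(750,600),interpolation=cv2.INTER_CUBIC)
cv2.imwrite('pics/f4.png',a)
```

```text
t 34.22 pos [0.4462 0.2823 0.0032] rpy [-1.7982e+02  3.0000e-02 -5.3940e+01] open 0.0302 j [ 53.6  19.1 -31.6   0.  -39.1 -17.6] F [-0.2  1.2  0. ]
 shift tool [0.0003 0.0018 0.0227] norm 0.023
 turn units [-0.028  0.013  5.076]
```

View pics/f4.png

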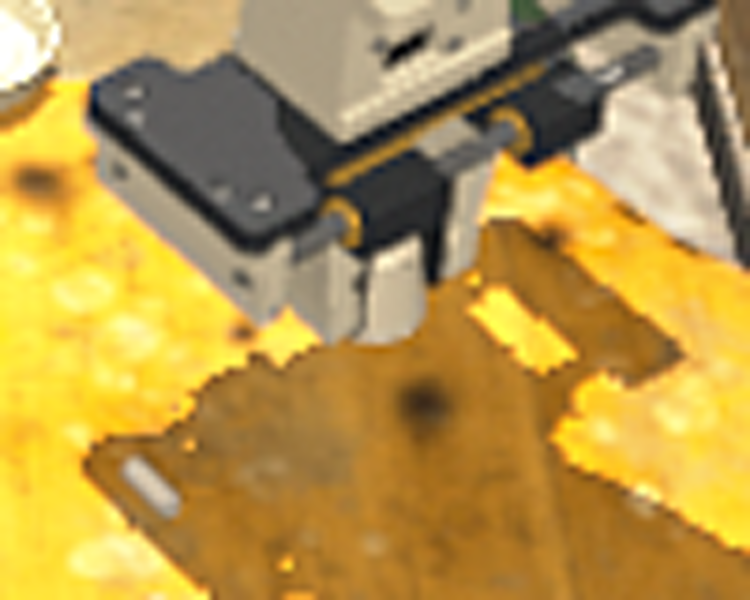

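servo_tool --rows '[[[0,0,-0.015],[0,0,0],1],[[0,0,-0.02],[0,0,0.5],1],[[0,0,-0.02],[0,0,1],1],[[0,0,-0.02],[0,0,1],1],[[0,0,0],[0,0,1],1],[[0,0,0],[0,0,1],1],[[0,0,0],[0,0,0.55],1],[[0,0,0],[0,0,0],1]]'

```text
clock: 34.93
tool_pos: [0.4451, 0.2812, 0.0762]
orientation: [-180.0, 0.0, -84.4]
force: [-0.1, -0.1, -0.0]
opening: 0.0309
```

Run:
```python
from h import *
d(.5787,.0828,.08,-84.4)
```

```text
t 34.93 pos [0.4451 0.2812 0.0762] rpy [-1.7998e+02  3.0000e-02 -8.4430e+01] open 0.0309 j [ 53.6  13.4 -27.4  -0.  -49.2 -48.1] F [-0.1 -0.1 -0. ]
 shift tool [ 0.2104 -0.1137 -0.0039] norm 0.239
 turn units [-0.003  0.005 -0.006]
```

servo_tool --rows '[[[0.023,-0.012,0],[0,0,0],1],[[0.023,-0.012,0],[0,0,0],1],[[0.024,-0.013,0],[0,0,0],1],[[0.024,-0.013,0],[0,0,0],1],[[0.024,-0.013,0],[0,0,0],1],[[0.024,-0.013,0],[0,0,0],1],[[0.024,-0.013,0],[0,0,0],1],[[0.024,-0.013,0],[0,0,0],1],[[0.02,-0.012,0],[0,0,0],1],[[0,0,0],[0,0,0],1],[[0,0,0],[0,0,0],1]]'

```text
clock: 35.85
tool_pos: [0.5798, 0.0825, 0.0755]
orientation: [180.0, -0.0, -84.3]
force: [-1.2, 0.4, 0.2]
opening: 0.0303
```

Run:
```python
from h import *
d(.5787,.0828,-.01,-84.4)
```

```text
t 35.85 pos [0.5798 0.0825 0.0755] rpy [ 1.7996e+02 -1.0000e-02 -8.4300e+01] open 0.0303 j [ 27.2  18.5 -20.   -0.  -51.5 -21.5] F [-1.2  0.4  0.2]
 shift tool [-0.0005  0.001   0.0855] norm 0.086
 turn units [ 0.006 -0.001  0.017]
```

servo_tool --rows '[[[0,0.001,0.015],[0,0,0],1],[[0,0,0.018],[0,0,0],1],[[0,0,0.018],[0,0,0],1],[[0,0,0.016],[0,0,0],1],[[0,0,0.012],[0,0,0],1],[[0,0,0.006],[0,0,0],1],[[0,0,0],[0,0,0],1],[[0,0,0],[0,0,0],1]]'

```text
clock: 36.52
tool_pos: [0.5785, 0.084, -0.0088]
orientation: [180.0, -0.0, -84.2]
force: [0.5, -0.3, 0.4]
opening: 0.0306
```

```bash
python3 chk3.py g1 .5787 .0828 .0095 .030 .0175 .014
```

```text
t 36.52 pos [ 0.5785  0.084  -0.0088] rpy [ 1.7999e+02 -1.0000e-02 -8.4190e+01] open 0.0306 j [ 27.4  24.4 -24.7   0.  -40.9 -21.6] F [ 0.5 -0.3  0.4]
 shift tool [ 0.0012 -0.0001  0.0005] norm 0.001
 turn units [ 0.001 -0.002  0.035]
```

View pics/g1.png

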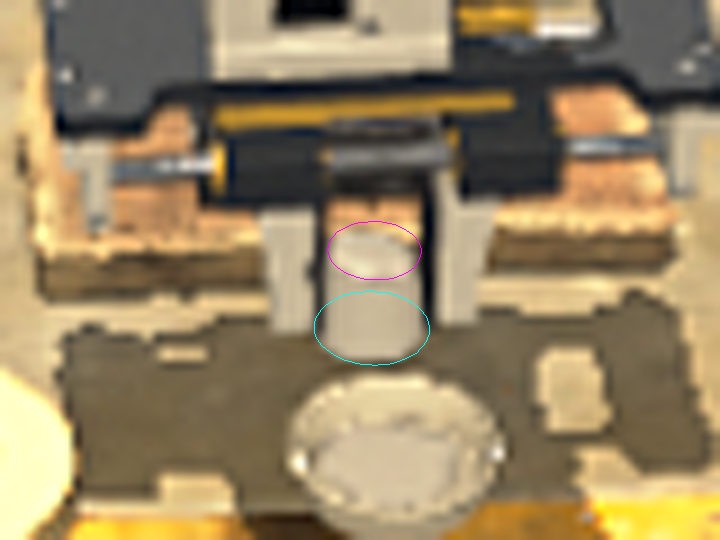

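servo_tool --rows '[[[0,0,0.004],[0,0,0],1],[[0,0,0.003],[0,0,0],1],[[0,0,0.002],[0,0,0],1],[[0,0,0.001],[0,0,0],1],[[0,0,0],[0,0,0],1]]'

```text
clock: 36.98
tool_pos: [0.5786, 0.0835, -0.0191]
orientation: [180.0, -0.0, -84.3]
force: [0.4, -0.3, -0.8]
opening: 0.03
```

servo_tool --rows '[[[0,0,0.0007],[0,0,0],1],[[0,0,0],[0,0,0],1]]'

```text
clock: 37.15
tool_pos: [0.5787, 0.0835, -0.0192]
orientation: [-180.0, -0.0, -84.3]
force: [-1.3, -0.6, 4.4]
opening: 0.0304
```

servo_tool --rows '[[[0,0,0],[0,0,0],0.8],[[0,0,0],[0,0,0],0.5],[[0,0,0],[0,0,0],0.3],[[0,0,0],[0,0,0],0],[[0,0,0],[0,0,0],0],[[0,0,0],[0,0,0],0],[[0,0,0],[0,0,0],0],[[0,0,-0.01],[0,0,0],0],[[0,0,-0.02],[0,0,0],0],[[0,0,-0.025],[0,0,0],0],[[0,0,-0.03],[0,0,0],0],[[0,0,-0.03],[0,0,0],0],[[0,0,-0.03],[0,0,0],0],[[0,0,-0.03],[0,0,0],0],[[0,0,0],[0,0,0],0],[[0,0,0],[0,0,0],0]]'

```text
clock: 38.48
tool_pos: [0.5798, 0.084, 0.1583]
orientation: [-179.7, 0.1, -84.3]
force: [-0.2, 0.7, -0.8]
opening: 0.0879
```

Run:
```python
from h import *
from fit import box
d(.5787,.0828,.1,-84.4)
im=optics.snapshot('side');it=optics.snapshot('top');cv2.imwrite('pics/z_raw.png',im[:,:,::-1]);cv2.imwrite('pics/zt_raw.png',it[:,:,::-1])
def ring(x,y,z,r):
    t=np.linspace(0,2*np.pi,60);return [(x+r*np.cos(k),y+r*np.sin(k),z) for k in t]
def mk(n,im,X0,Y0,w,h,S,f,ov):
    c=cv2.resize(im[Y0:Y0+h,X0:X0+w,::-1],None,fx=S,fy=S,interpolation=cv2.INTER_CUBIC)
    if ov:
        pl=lambda L,col:cv2.polylines(c,[np.array([(proj(n,P)+.5-[X0,Y0])*S for P in L]).round().astype(int)],True,col,1)
        a=np.radians(5.6);b=(.5868,.0002,a)
        pl(box(b,.2,.1,.018),(255,255,0));pl(box(b,.098,.058,.046),(0,255,0));pl(ring(.5868,.0002,.06,.022),(255,0,255));pl(ring(.5787,.0828,0,.0175),(0,0,255));pl(ring(.5728,.143,.018,.031),(0,255,0))
    cv2.imwrite(f,c)
mk('side',im,205,140,110,90,7,'pics/z1.png',1);mk('side',im,160,90,190,140,4,'pics/z0.png',0);mk('top',it,130,140,140,100,5,'pics/z2.png',1)
```

```text
t 38.48 pos [0.5798 0.084  0.1583] rpy [-179.72    0.1   -84.26] open 0.0879 j [ 27.4  13.8 -14.5   0.  -61.4 -21.6] F [-0.2  0.7 -0.8]
 shift tool [0.0012 0.0015 0.0583] norm 0.058
 turn units [-0.046  0.016  0.023]
```

View pics/z1.png

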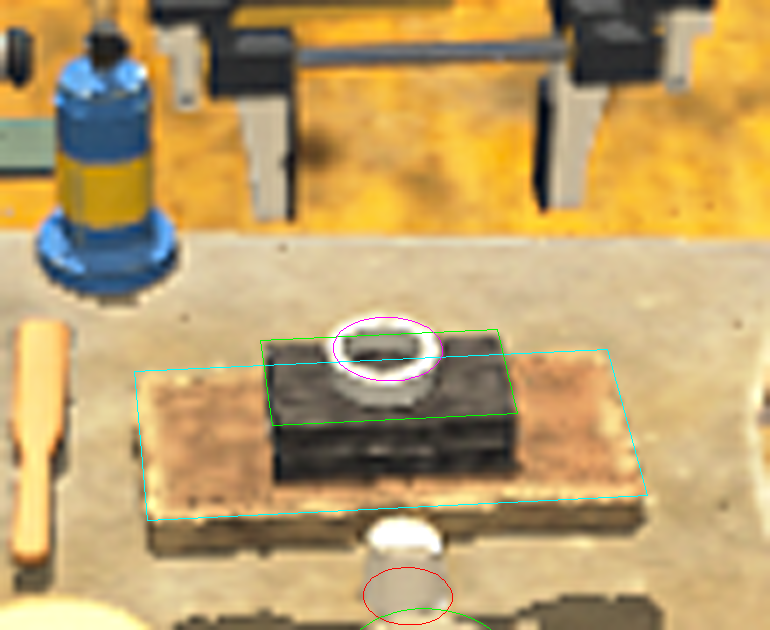

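View pics/z0.png

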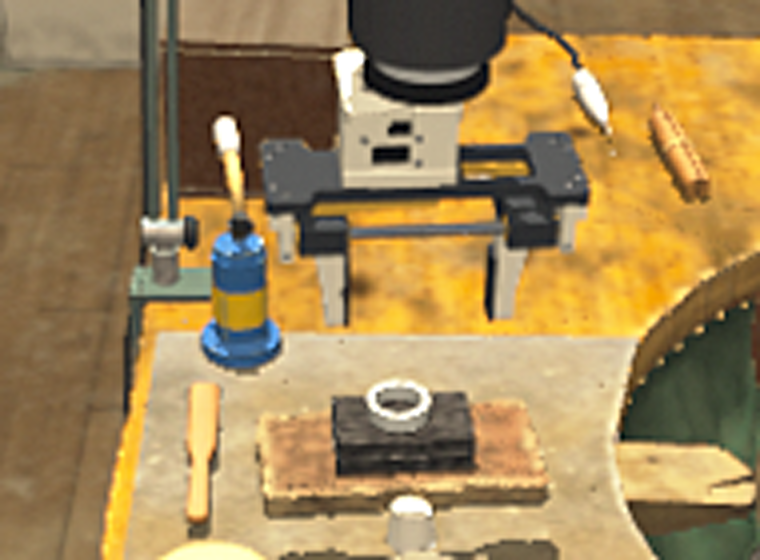

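View pics/z2.png

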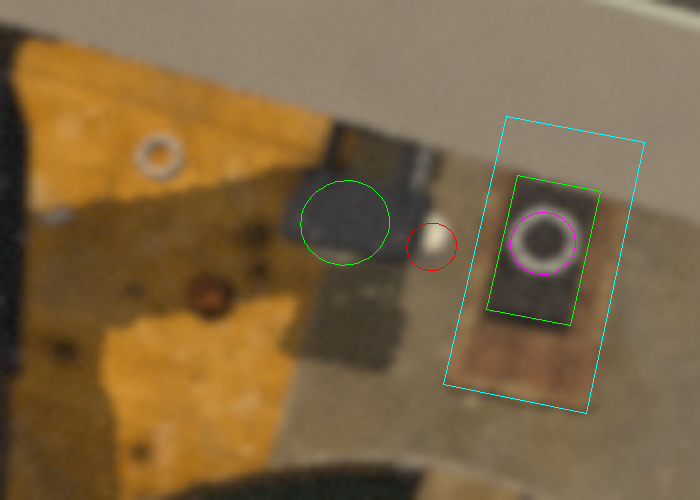

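Run:
```python
import cv2
im=cv2.imread('pics/z_raw.png');cv2.imwrite('pics/z3.png',cv2.resize(im[190:300,180:340],None,fx=5,fy=5,interpolation=cv2.INTER_CUBIC))
```

```text
(no output)
```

View pics/z3.png

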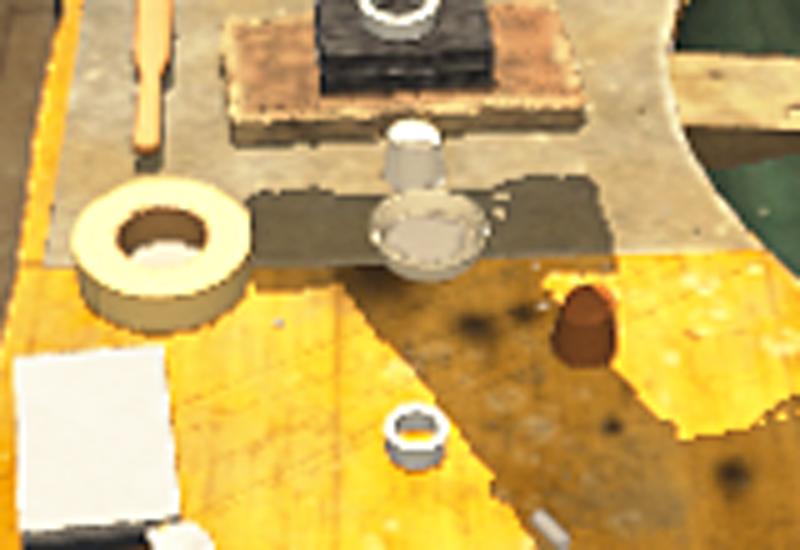

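```bash
python3 -c "
from plant import ctrl
print(ctrl.close_job())"
```

```text
the job is handed in; nothing more can be done
None
```

I set the bench up in the order you asked and handed the job in at 38.5 s of the 102 s allowed. The charcoal block lies on the middle of the brick and the larger collar on the middle of the block. The dish stands on the torchless (left) side of the brick, and the white cone stands half-way between brick and dish.

**Last checks:**
- **Placement:** in the final side-camera picture, the block, collar and cone sat within about 1–2 mm of their targets. I compared the dish with its target just after placing it, and it looked right again in the final picture.
- **Left alone:** the smaller collar and the brown cone are where they were. The open gripper is well clear of everything, at a true height of about 0.18 m.

**What disagreed:**
- **Height reading:** the fingers were really about 25 mm higher than the reported TCP height. My first close on the block shut above it without touching. After that I set heights from the pictures and set parts down by touch: force up to 11 N on block, collar and cone, only faint on the dish.
- **Grip widths:** the fingers stopped at 42.8 mm on the collar (44 mm stated) and at 58.5 mm on the dish (62 mm stated). Both were still held level.
- **Top camera:** it showed the brick, block, collar and cone all shifted about 2–3 mm the same way. A shelf partly blocked its view and the gripper hid the dish, so I relied on the side camera.

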